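# Unlatch, fill and bolt the child-safe drawer

### The arm

A 6-joint arm with a two-finger parallel gripper is mounted at the origin on the work surface. World frame = base frame: x ahead of the robot, y to its left, z up, the work surface at z = 0. Lengths are in m, angles in degrees, forces in N, time in s.
With the tool pointing down it reaches from about 0.35 to 0.975 m from the base axis. Payload 7.1 kg.
Tool frame: the origin (TCP) lies midway between the tips of the shut fingers; the grasp point (between the pads) lies r.tcp_to_grasp behind it (r.tcp_to_grasp is the distance from the TCP to the grasp point, in m); z points along the fingers, y is the line along which they close (so a half turn about z gives the same grasp; the last joint's range is limited). The gripper opens to 88 mm and grips with 3 to 60 N. Pads are 20 mm wide; open, the fingers measure 115 mm over their backs; the gripper's body (75 mm by 178 mm) begins 61 mm behind the grasp point.
Start: joints at [61.994, 24.242, 93.386, -0, 62.372, -1.089], TCP at [0.283, 0.557, 0.223] pointing down, gripper open.
Joint ranges: [-172.04, 172.04], [-51.8, 120.97], [4.93, 147.93], [-75.15, 255.16], [6.16, 154.13], [-145.62, 145.62]. Speed limits (degrees/s): [136.94, 136.94, 172.46, 180, 180, 180].

### API

Orientations are given as a 3x3 rotation matrix whose columns are the frame's x, y, z axes.
In Python, from bench import r gives the robot as it stands.
- The arm moves only by the tool jog_arm, never from a script. Its argument "motion" is a list of rows, each a list of 3 entries, a list of its own where there are three numbers: the shift along the tool's x, y, z in cm, then the turn, a rotation vector about the tool's x, y, z in rad, then the finger opening in cm, from 0 to 8.78. A call has 1 to 20 rows; each row shifts and turns the commanded pose from where the row before left it, along the tool's axes as they then stand; what a row does not reach is not made up. A row lasts 1/10 s, in which the tool goes at most 50 mm and 8.59 degrees, less where a joint would pass 70% of its speed; a pose out of reach is approached as far as the arm can. A call with a gripper value outside its range is refused whole. The fingers move at their own pace and stop on an object; "force" is the grip in N (left out, the last holds). Time passes only in rows, so rows that do not move let the fingers close. It gives the time, the measured TCP pose, the force, the opening and the grip force at its end, in the units of the state.
- r.observe(): the state, without advancing time (a new reading comes with each control period).
- r.snapshot(name): name is "scene" or "top"; returns a dict with "frame" (420x560x3 uint8, red, green, blue), "intrinsics" (3x3 intrinsics, pixels), "extrinsics" (4x4, takes a point from world to camera coordinates). Camera axes: x right, y down, z forward; pixel columns grow to the right and rows downward; lengths in m; the calibration is good to about 2 mm. A picture is of the moment at which its call begins. There is no depth.
- r.job_done(): hands the job in; it is judged then, once.
The state is a dict: "time_s": time; "joints": joint angles; "joint_vel": joint speeds; "joint_efforts": joint torques, N m; "eef_pos": TCP position; "eef_rot": TCP orientation; "ft_force": force on the tool from outside, world axes, zero at the start; "torque": the same for the moment, N m; "width": opening from 0.0 (shut) to 1.0 (fully open); "finger_force": force on a finger pad.
Only numpy, scipy, OpenCV 4.12 (cv2) and the standard library are available. Lean on these libraries where they do the work, as an engineer would, in place of code of your own. Each camera call takes 0.05 s, during which the arm holds its last target. There are 200 camera calls.

### The job

Put every citric acid tub away in the child-safe drawer of the pine chest. To open it, take the wooden dowel from its stand and push it down the small hole in the chest's top until the hidden spring catch lets go and the drawer springs out; stand all the tubs upright in the drawer and push it fully shut so that it catches again. Then bolt it by leaving the dowel dropped all the way down through both steel eyes at the chest's front, and leave the green glass reamer, the white jug and the glass pitcher where they are.

Things in the scene. Friction and masses are not known exactly. Their poses are not given: they have to be found in the camera images.
- release_hole (a point): the release hole: a round through hole 16 mm in diameter in the 12 mm thick top board of the pine chest, near its right side; this point is the centre of its mouth, on the chest's top face, 96 mm above the counter, 65 mm behind the chest's front and 37 mm from its right side. x points level to the chest's rear (away from the robot), y to its left, z up.
- chest: the pine chest, fixed, 310 mm wide (y from -140 to 170 mm), 200 mm deep, 96 mm high; origin on the counter under its front edge, x to its rear, y to its left, z up
- catch_pad (a point): the hidden spring catch: centre of the top of its 34 mm square brass pad, seen 16 mm below the release hole's mouth and moving straight down with the catch.
- catch (a joint): how far the catch is pushed down (m), 0 at rest, 0.016 at its stop; it takes 2.5 N to start and about 5 N at 0.012. The shut drawer is freed at about 0.009 to 0.011 and the spring brings the catch back when let go. It also dips as the drawer is pushed shut and rises again (0) when the drawer has caught.
- drawer (a joint): how far the drawer is out (m), about 0.002 when shut and caught, 0.12 fully out. Freed, a spring drives it out to 0.12 in about a second and holds it there with about 1 N; to shut it, push its front in the chest's +x direction to 0 (4 N, and about 10 N over the last 25 mm) until the catch rises; let go, it rests at about 0.002.
- drawer_in (a point): centre of the drawer's inner floor, 20 mm above the counter, moving with the drawer; axes as the chest's. Inside 144 mm (x) by 202 mm (y); sides 6 mm thick and 35 mm high, front panel 60 mm high above the floor, inner face at x = -72 mm. When fully out, x from -72 to +48 mm lies open from above; the rest is under the chest's top, 64 mm above the drawer floor.
- drawer_front (a point): point on the outer face of the drawer's front panel, in the middle of the drawer, 47 mm above the counter; same axes as drawer_in, the face looks to -x. The panel is 306 mm wide, 14 mm thick, from 14 to 80 mm above the counter; a place to push.
- upper_eye (a point): centre of the upper steel eye, on its top face, 96 mm above the counter: a 34 mm square, 5 mm thick tab fixed to the chest's top edge and jutting out in front, with a 16 mm hole. Same axes as the release hole. Lies 96 mm before the release hole.
- lower_eye (a point): centre of the lower steel eye, on its top face, 65 mm above the counter: an equal tab with a 16 mm hole on the drawer's front, moving with it; it lies straight below the upper eye when the drawer is shut and caught.
- dowel_tip (a point): tip (lowest point) of the wooden dowel, a pin of 30 g with a round-ended shank 10 mm in diameter and 65 mm long under a round head 20 mm in diameter and 50 mm long with a red band near its top; z points from the tip up to the head. At the start it stands upright in the stand, its head resting on the stand's top.
- dowel_head (a point): centre of the dowel's head, 90 mm above its tip, where it is gripped; z up the dowel.
- stand_hole (a point): the dowel's stand, a fixed wooden block 70 mm square and 72 mm high; this point is the centre of its 15 mm wide through hole, on its top face, x and y along its sides, z up. The dowel may be stood back in it while the drawer is filled.
- tub0_center (a point): a squat round tub of citric acid, 42 mm across and 36 mm high, 120 g, white with a yellow band and an orange cap, standing on the counter right of the chest; this point is its centre, 18 mm above its underside, z up its axis. Three or all four of the tubs are present.
- tub1_center (a point): a squat round tub of citric acid, 42 mm across and 36 mm high, 120 g, white with a yellow band and an orange cap, standing on the counter right of the chest; this point is its centre, 18 mm above its underside, z up its axis. Three or all four of the tubs are present.
- tub2_center (a point): a squat round tub of citric acid, 42 mm across and 36 mm high, 120 g, white with a yellow band and an orange cap, standing on the counter right of the chest; this point is its centre, 18 mm above its underside, z up its axis. Three or all four of the tubs are present.
- tub3_center (a point): a squat round tub of citric acid, 42 mm across and 36 mm high, 120 g, white with a yellow band and an orange cap, standing on the counter right of the chest; this point is its centre, 18 mm above its underside, z up its axis. Three or all four of the tubs are present.
- glass_reamer: bystander: green glass citrus reamer, a dish 110 mm across with a 58 mm high cone and a small handle at its +y side; origin under its centre.
- jug: bystander: white ceramic jug, 112 mm across, 155 mm high, handle 90 mm out at its +y side; origin under its centre.
- pitcher: bystander: empty clear glass pitcher, 112 mm across, 200 mm high, handle 90 mm out at its +y side; origin under its centre.
Things that resemble listed ones, but are neither listed nor needed, are in the scene too. What is shaped like the part that bears tub3_center but pink or purple is not meant. What is shaped like the part that bears tub0_center but black or purple is not meant.

How it is judged (in metres and radians):
On the way, in this order (a step that is already met when the one before it is completed fails the run):
1. the catch is pushed down by the dowel through the release hole (value of joint catch above 0.007 m and contact force between dowel and catch above 0.5 N and horizontal distance between dowel_tip and release_hole below 0.01 m), for 0.02 s.
2. the drawer has sprung out (value of joint drawer above 0.09 m), for 0.2 s.
3. every tub stands upright in the drawer (x of tub0_center in the frame of drawer_in between -0.062 and 0.062 m and y of tub0_center in the frame of drawer_in between -0.088 and 0.088 m and z of tub0_center in the frame of drawer_in between 0.01 and 0.027 m and angle between each of tub0_center, tub1_center, tub2_center, tub3_center's own z axis and vertical below 0.3 rad and x of tub1_center in the frame of drawer_in between -0.062 and 0.062 m and y of tub1_center in the frame of drawer_in between -0.088 and 0.088 m and z of tub1_center in the frame of drawer_in between 0.01 and 0.027 m and x of tub2_center in the frame of drawer_in between -0.062 and 0.062 m and y of tub2_center in the frame of drawer_in between -0.088 and 0.088 m and z of tub2_center in the frame of drawer_in between 0.01 and 0.027 m and x of tub3_center in the frame of drawer_in between -0.062 and 0.062 m and y of tub3_center in the frame of drawer_in between -0.088 and 0.088 m and z of tub3_center in the frame of drawer_in between 0.01 and 0.027 m), for 0.2 s.
4. the drawer is pushed shut and has caught, with the tubs in it (all of step 3 and value of joint drawer below 0.008 m and value of joint catch below 0.004 m), for 0.2 s.
5. the dowel is down through both eyes (horizontal distance between dowel_tip and lower_eye below 0.012 m and z of dowel_tip in the frame of lower_eye below -0.015 m and horizontal distance between dowel_head and upper_eye below 0.015 m and z of dowel_head in the frame of upper_eye above 0.005 m), for 0.2 s.
At the end, for the whole second after the job is handed in: Drawer shut (within 8 mm), catch risen (4 mm); every tub upright (0.3 rad) in the drawer, centre within 62 mm (x) and 88 mm (y) of its middle; dowel at rest through both eyes, tip over 15 mm below the lower eye and 12 mm from its axis at most, head over the upper eye within 15 mm (all of step 4 and all of step 5 and linear speed of dowel below 0.03 m/s); the robot touches nothing.
It fails at once if the green glass reamer is moved more than 30 mm (distance of glass_reamer from where it was at the start of the episode above 0.03 m).
It fails at once if the white jug is moved more than 30 mm (distance of jug from where it was at the start of the episode above 0.03 m).
It fails at once if the glass pitcher is moved more than 30 mm (distance of pitcher from where it was at the start of the episode above 0.03 m).
Of tub0, tub1, tub2, tub3 only 3 to 4 are there at a start; the rules pass over those that are not, and their reading is None.
At some moment in a run one of tub0, tub1, tub2, tub3 may be knocked a few centimetres aside while the robot is not near it.
It also fails if it takes over 210 s, if anything falls off the work surface, if the arm or the gripper's body presses on something with over 40 N, if the wrist force passes 120 N, or if a joint passes its speed limit or range.

## Working session

There is one attempt and no reset: what is moved stays moved. The work goes in short steps, Python scripts to look and compute and a tool call to move; the robot and the scene stay as the last step left them, time stands still between calls to the robot, and variables do not carry over. Pictures are saved under pics/ and viewed, at most 14 in all, crops included, and the job is handed in when it is done.

Besides the shell and the picture viewer there is one more tool, called after "Emit:" as a command line: name --argument value ..., lists and objects as JSON in quotes. jog_arm: Moves the arm, as the interface text tells. Its arguments: {"type":"object","properties":{"motion":{"type":"array","items":{"type":"array"}},"force":{"type":"number"}},"required":["motion"]}

```bash
mkdir -p pics; ls; cat > h.py <<'E'
import numpy as np, cv2
from bench import r
def snap(n,f=None):
    s=r.snapshot(n)
    if f: cv2.imwrite('pics/'+f,s['frame'][:,:,::-1])
    return s
def ray(s,u,v):
    K=np.array(s['intrinsics']);E=np.array(s['extrinsics'])
    d=E[:3,:3].T@np.linalg.inv(K)@[u,v,1]; o=-E[:3,:3].T@E[:3,3]
    return o,d
def onz(s,u,v,z):
    o,d=ray(s,u,v); return o+d*(z-o[2])/d[2]
def proj(s,p):
    K=np.array(s['intrinsics']);E=np.array(s['extrinsics'])
    c=K@(E[:3,:3]@np.asarray(p)+E[:3,3]); return c[:2]/c[2]
E
python3 - <<'E'
from h import *
for n in('top','scene'):
    s=snap(n,n+'0.png'); o,d=ray(s,280,210); print(n,o.round(3),d.round(3),s['intrinsics'][0][0])
o=r.observe();print(o['eef_rot'],o['ft_force'],r.tcp_to_grasp,o['time_s'])
E
```

```text
pics
top [0.323 0.009 1.292] [ 0.197 -0.03  -0.98 ] 391.85715943991914
scene [1.035 0.932 1.08 ] [-0.327 -0.639 -0.696] 513.0423312743756
[[-8.91664272e-01  4.52696785e-01 -6.68609267e-04]
 [ 4.52697277e-01  8.91663418e-01 -1.23430974e-03]
 [ 3.74063755e-05 -1.40326749e-03 -9.99999015e-01]] [ 0.24723538 -0.43693614 -0.52077661] 0.0187 0.1
```

View pics/top0.png

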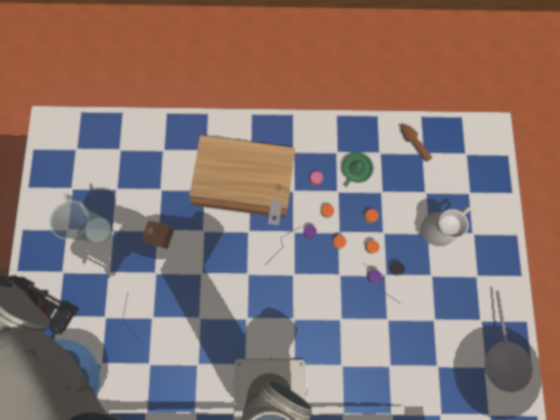

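View pics/scene0.png

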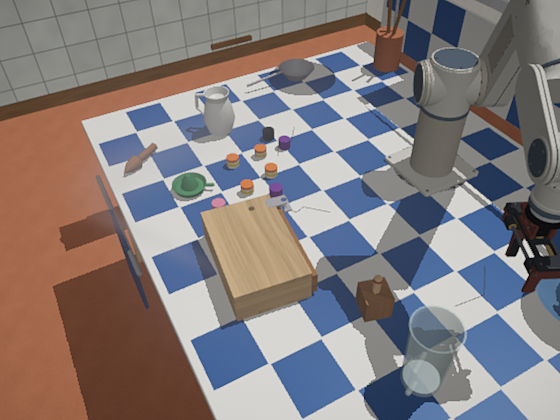

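The top view shows the chest with corners near (202,137), (295,146) and (287,216), and the hole at about (278,187). The eyes are near (275,212) and the stand with the dowel is near (157,234). There are four orange tubs, at (327,211), (372,215), (339,241) and (372,247). Purple, black and pink lookalikes are nearby.

```bash
python3 - <<'E'
from h import *
t=snap('top');s=snap('scene')
for n,m in(('top',t),('scene',s)):
    h=cv2.cvtColor(m['frame'],cv2.COLOR_RGB2HSV)
    k=cv2.inRange(h,(4,190,150),(14,255,255))
    if n=='top': k[:130]=0
    c,l,st,ce=cv2.connectedComponentsWithStats(k)
    for i in range(1,c):
        if 30<st[i,4]<400: print(n,ce[i].round(1),st[i,4],onz(m,*ce[i],.036).round(3))
f=t['frame'][:,:,::-1]; g=s['frame'][:,:,::-1]
a=cv2.resize(f[125:225,185:305],None,fx=3.3,fy=3.3,interpolation=cv2.INTER_CUBIC)
b=cv2.resize(f[210:260,130:190],None,fx=6,fy=6,interpolation=cv2.INTER_CUBIC)[:,:396]
c=cv2.resize(g[190:290,200:330],None,fx=3,fy=3,interpolation=cv2.INTER_CUBIC)
d=cv2.resize(g[265:330,345:405],None,fx=4,fy=4,interpolation=cv2.INTER_CUBIC)
M=np.zeros((600,800,3),np.uint8)
for im,y,x in((a,0,0),(b,331,0),(c,0,400),(d,310,400)):
    q=M[y:y+im.shape[0],x:x+im.shape[1]]; q[:]=im[:q.shape[0],:q.shape[1]]
cv2.imwrite('pics/m1.png',M)
E
```

```text
(no output)
```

View pics/m1.png

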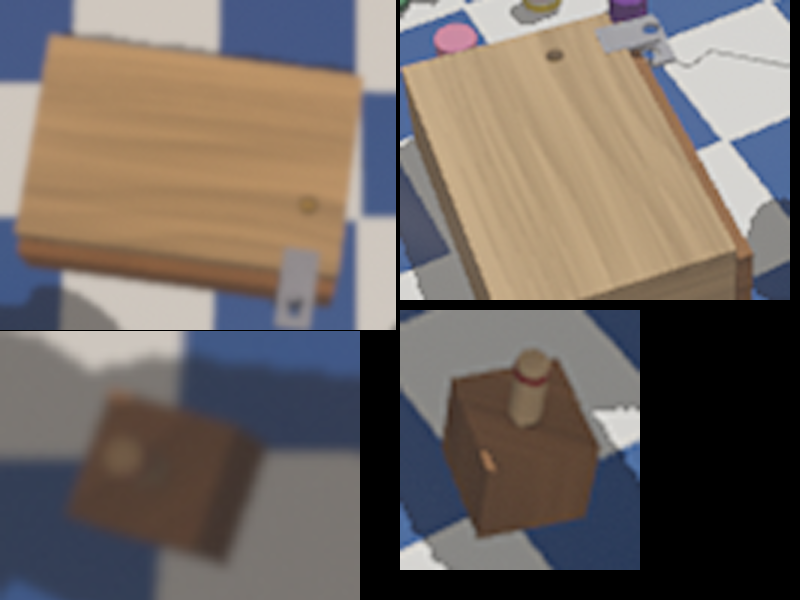

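```bash
cat >> h.py <<'E'
def tri(obs):
    A=np.zeros((3,3));b=np.zeros(3)
    for m,u,v in obs:
        o,d=ray(m,u,v);d=d/np.linalg.norm(d);P=np.eye(3)-np.outer(d,d);A+=P;b+=P@o
    p=np.linalg.solve(A,b); return p,[ (proj(m,p)-[u,v]).round(1) for m,u,v in obs]
def orange(m,z=.036,lo=20):
    h=cv2.cvtColor(m['frame'],cv2.COLOR_RGB2HSV); k=cv2.inRange(h,(3,170,150),(16,255,255))
    c,l,st,ce=cv2.connectedComponentsWithStats(k); out=[]
    for i in range(1,c):
        p=onz(m,*ce[i],z)
        if lo<st[i,4]<500 and .3<p[0]<.85 and -.6<p[1]<.3: out.append((ce[i].round(1),st[i,4],p.round(4)))
    return out
E
python3 - <<'E'
from h import *
t=snap('top');s=snap('scene')
print(t['frame'][211,327],t['frame'][247,372])
for n,m in(('top',t),('scene',s)):
    for q in orange(m): print(n,*q)
print('hole',onz(t,278.3,186.8,.096),onz(s,251.7,208.3,.096),tri([(t,278.3,186.8),(s,251.7,208.3)]))
print('eye',onz(t,274.4,217.4,.096),onz(s,283.3,199.3,.096))
print('dowel',onz(t,150.3,230.7,.122),onz(s,378.2,277.5,.122),tri([(t,150.3,230.7),(s,378.2,277.5)]))
for u,v in((50,35),(360,77),(18,235),(335,275)): print(onz(t,185+u/3.3,125+v/3.3,.096))
for u,v in((5,68),(210,15)): print('s',onz(s,200+u/3,190+v/3,.096))
for u,v in((52,70),(160,50),(198,137),(85,160)): print('stand',onz(s,345+u/4,265+v/4,.072))
E
```

```text
[207 107  57] [208 109  58]
top [327.2 210.2] 78 [ 0.5765 -0.1835  0.036 ]
top [371.1 215.3] 85 [ 0.5611 -0.3268  0.036 ]
top [339.2 241.4] 79 [ 0.4743 -0.2202  0.036 ]
top [372.2 246.4] 81 [ 0.4592 -0.3262  0.036 ]
hole [ 0.63775933 -0.02128009  0.096     ] [ 0.63822296 -0.01684427  0.096     ] (array([ 0.63768817, -0.02075212,  0.0928097 ]), [array([-0.2,  0.3]), array([-0.4, -0.1])])
eye [ 0.53967998 -0.00974042  0.096     ] [ 0.54455637 -0.00608255  0.096     ]
dowel [0.49032913 0.36319001 0.122     ] [0.49154329 0.36582325 0.122     ] (array([0.49041973, 0.36416153, 0.11952117]), [array([-0.1,  0.1]), array([-0.1, -0. ])])
[0.80526472 0.23188678 0.096     ]
[ 0.76592834 -0.07131229  0.096     ]
[0.60417264 0.25332507 0.096     ]
[ 0.56880345 -0.04728373  0.096     ]
s [ 0.76583752 -0.06876367  0.096     ]
s [ 0.5689688  -0.04042398  0.096     ]
stand [0.51555678 0.32482414 0.072     ]
stand [0.44851523 0.34447816 0.072     ]
stand [0.46816926 0.4084942  0.072     ]
stand [0.5363787  0.38940345 0.072     ]
```

Chest yaw is about −7.2°, hole at about (0.6375, −0.019), eye at about (0.542, −0.007), dowel at about (0.491, 0.3645). I'll raise the arm and turn it so that tool y lies along the chest's x.

Emit:
jog_arm --motion '[[[0,0,-5],[0,0,0],6],[[0,0,-5],[0,0,0],6],[[0,0,-5],[0,0,0],6],[[0,0,-2],[0,0,0.14],6],[[0,0,0],[0,0,0.14],6],[[0,0,0],[0,0,0.14],6],[[0,0,0],[0,0,0.14],6],[[0,0,0],[0,0,0.14],6],[[0,0,0],[0,0,0.14],6],[[0,0,0],[0,0,0.14],6],[[0,0,0],[0,0,0.14],6],[[0,0,0],[0,0,0.107],6],[[0,0,0],[0,0,0],6]]'

```text
time_s: 1.6
eef_pos: [0.2829, 0.5572, 0.3926]
eef_rot: [[0.127, 0.992, -0.0], [0.992, -0.127, -0.0], [-0.0, -0.0, -1.0]]
ft_force: [-0.3, 0.2, -0.6]
width: 0.681
finger_force: 0.0
```

```bash
cat >> h.py <<'E'
PSI=np.radians(-7.2)
XC=np.array([np.cos(PSI),np.sin(PSI),0]);YC=np.array([-np.sin(PSI),np.cos(PSI),0])
HOLE=np.array([.6375,-.019,.096]); EYE=HOLE-.096*XC; ORG=HOLE-.065*XC+.103*YC-[0,0,.096]
def mv(p,src=None):
    o=r.observe(); R=np.array(o['eef_rot']); c=np.array(o['eef_pos'])
    e=np.array([YC,XC,[0,0,-1]]).T
    from scipy.spatial.transform import Rotation as Q
    print('at',c.round(4),'shift cm',(R.T@(np.asarray(p)-c)*100).round(2),'turn',Q.from_matrix(R.T@e).as_rotvec().round(4),'w',o['width'],'F',np.round(o['ft_force'],1))
E
python3 - <<'E'
from h import *
s=snap('scene'); t=snap('top')
print('pitcher',onz(s,422,380,0),onz(t,97,230,0))
mv([.491,.3645,.2]); print(ORG,EYE)
E
```

```text
pitcher [0.50891074 0.5779015  0.        ] [0.50830227 0.57631244 0.        ]
at [0.2829 0.5572 0.3926] shift cm [-16.57  23.02  19.26] turn [-0.0001  0.0001  0.0026] w 0.6847076605747262 F [-0.2  0.5  0.5]
[0.58592187 0.09133447 0.        ] [ 0.54225699 -0.00696801  0.096     ]
```

Emit:
jog_arm --motion '[[[-2.76,3.84,0],[0,0,0.0026],6],[[-2.76,3.84,0],[0,0,0],6],[[-2.76,3.84,0],[0,0,0],6],[[-2.76,3.84,0],[0,0,0],6],[[-2.76,3.84,0],[0,0,0],6],[[-2.76,3.84,0],[0,0,0],6],[[0,0,4.8],[0,0,0],6],[[0,0,4.8],[0,0,0],6],[[0,0,4.8],[0,0,0],6],[[0,0,4.8],[0,0,0],6],[[0,0,3],[0,0,0],6],[[0,0,3],[0,0,0],6],[[0,0,3],[0,0,0],6],[[0,0,2.7],[0,0,0],6],[[0,0,0],[0,0,0],6],[[0,0,0],[0,0,0],6]]'

```text
time_s: 3.3
eef_pos: [0.4903, 0.3636, 0.0838]
eef_rot: [[0.127, 0.992, -0.001], [0.992, -0.127, -0.0], [-0.0, -0.0, -1.0]]
ft_force: [0.4, 0.0, 1.1]
width: 0.683
finger_force: 0.0
```

```bash
python3 - <<'E'
from h import *
mv([.491,.3645,.083])
t=snap('top')['frame'];s=snap('scene')['frame']
M=np.hstack([cv2.resize(t[190:270,110:190],(400,400),interpolation=2),cv2.resize(s[235:335,330:430],(400,400),interpolation=2)])
cv2.imwrite('pics/g1.png',M[:,:,::-1])
E
```

```text
at [0.4903 0.3636 0.0838] shift cm [0.09 0.06 0.08] turn [-0.0005  0.0004 -0.0016] w 0.683169080724206 F [0.4 0.  1.1]
```

View pics/g1.png

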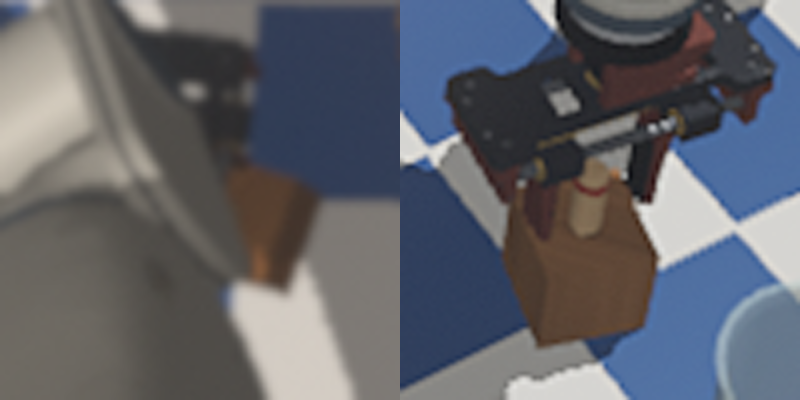

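The dowel head, at crop pixel (585,200) in the scene view, stands between the open fingers. Closing and lifting.

Emit:
jog_arm --motion '[[[0,0,0],[0,0,0],1.5],[[0,0,0],[0,0,0],1.5],[[0,0,0],[0,0,0],1.5],[[0,0,0],[0,0,0],1.5],[[0,0,0],[0,0,0],1.5],[[0,0,0],[0,0,0],1.5],[[0,0,0],[0,0,0],1.5],[[0,0,0],[0,0,0],1.5],[[0,0,-2],[0,0,0],1.5],[[0,0,-4],[0,0,0],1.5],[[0,0,-4],[0,0,0],1.5],[[0,0,-4],[0,0,0],1.5],[[0,0,0],[0,0,0],1.5]]' --force 40

```text
time_s: 4.7
eef_pos: [0.493, 0.3656, 0.2296]
eef_rot: [[0.128, 0.992, 0.008], [0.992, -0.128, 0.006], [0.007, 0.007, -1.0]]
ft_force: [0.1, 0.4, 0.1]
width: 0.221
finger_force: 40.0
```

```bash
python3 - <<'E'
from h import *
# tip is 65+ (grasp height above head bottom 30.5mm)+... tip below TCP: stand z .072-.065=.007 vs TCP .0838
p=HOLE.copy(); p[2]=.096+.02+.0768
mv(p)
E
```

```text
at [0.493  0.3656 0.2296] shift cm [-36.31  19.24   3.57] turn [ 0.0073 -0.0068 -0.0029] w 0.2212543640179986 F [0.1 0.4 0.1]
```

Emit:
jog_arm --motion '[[[-3.6,1.92,0],[0,0,0],1.5],[[-3.6,1.92,0],[0,0,0],1.5],[[-3.6,1.92,0],[0,0,0],1.5],[[-3.6,1.92,0],[0,0,0],1.5],[[-3.6,1.92,0],[0,0,0],1.5],[[-3.6,1.92,0],[0,0,0],1.5],[[-3.6,1.92,0],[0,0,0],1.5],[[-3.6,1.92,0],[0,0,0],1.5],[[-3.6,1.92,0],[0,0,0],1.5],[[-3.6,1.92,0],[0,0,0],1.5],[[0,0,0],[0,0,0],1.5],[[0,0,0],[0,0,0],1.5],[[0,0,0],[0,0,0],1.5],[[0,0,0],[0,0,0],1.5]]'

```text
time_s: 6.1
eef_pos: [0.6339, -0.0167, 0.2234]
eef_rot: [[0.127, 0.992, -0.001], [0.992, -0.127, 0.0], [0.0, -0.001, -1.0]]
ft_force: [-0.9, 0.7, 0.2]
width: 0.221
finger_force: 40.0
```

```bash
python3 - <<'E'
from h import *
p=HOLE.copy(); p[2]=.096+.02+.0768
mv(p)
S=snap('scene');s=S['frame'];T=snap('top');t=T['frame']
o=r.observe();c=np.array(o['eef_pos']);tip=c+np.array(o['eef_rot'])[:,2]*.0768
print('pred tip px',proj(S,tip),proj(T,tip),'hole px',proj(S,HOLE))
M=np.hstack([cv2.resize(t[150:230,235:315],(400,400),interpolation=2),cv2.resize(s[150:230,210:290],(400,400),interpolation=2)])
cv2.imwrite('pics/g2.png',M[:,:,::-1])
E
```

```text
at [ 0.6339 -0.0167  0.2234] shift cm [-0.18  0.39  3.06] turn [-0.0008 -0.0001 -0.0014] w 0.22091003271685059 F [-0.9  0.7  0.2]
pred tip px [251.95810964 194.23693878] [277.28050221 183.64039123] hole px [251.59504271 207.74083528]
```

View pics/g2.png

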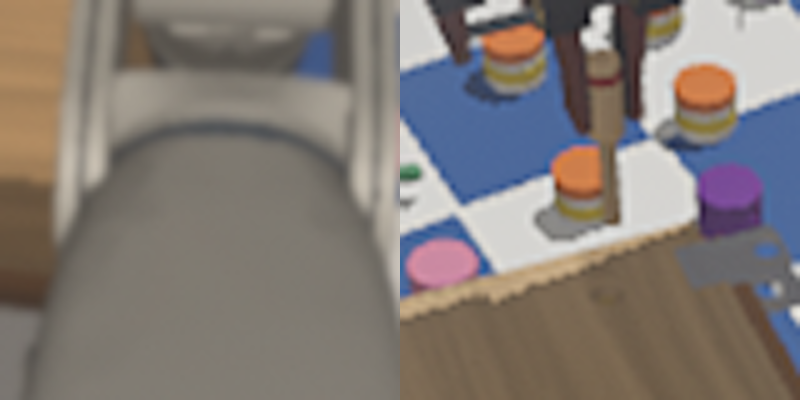

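The tip appears at scene pixel (252.6,194), predicted (252.0,194.2), and the hole is at (251.2,209). I'll lower close to the hole and check again.

Emit:
jog_arm --motion '[[[-0.2,0.5,0],[0,0,0],1.5],[[0,0,2.2],[0,0,0],1.5],[[0,0,2.2],[0,0,0],1.5],[[0,0,0],[0,0,0],1.5],[[0,0,0],[0,0,0],1.5],[[0,0,0],[0,0,0],1.5]]'

```text
time_s: 6.8
eef_pos: [0.6401, -0.0206, 0.1809]
eef_rot: [[0.128, 0.992, 0.002], [0.992, -0.128, -0.0], [0.0, 0.002, -1.0]]
ft_force: [0.2, 0.3, 0.3]
width: 0.223
finger_force: 40.0
```

```bash
python3 - <<'E'
from h import *
p=HOLE.copy(); p[2]=.096+.0768
mv(p)
S=snap('scene');s=S['frame']
o=r.observe();c=np.array(o['eef_pos']);tip=c+np.array(o['eef_rot'])[:,2]*.0768
print('pred tip px',proj(S,tip),'hole px',proj(S,HOLE))
M=cv2.resize(s[180:230,225:285],(720,600),interpolation=2)
cv2.imwrite('pics/g3.png',M[:,:,::-1])
E
```

```text
at [ 0.6401 -0.0206  0.1809] shift cm [ 0.13 -0.28  0.81] turn [ 0.0018 -0.0001 -0.0028] w 0.22304439644257473 F [0.2 0.3 0.3]
pred tip px [250.25141052 205.56917497] hole px [251.59504271 207.74083528]
```

View pics/g3.png

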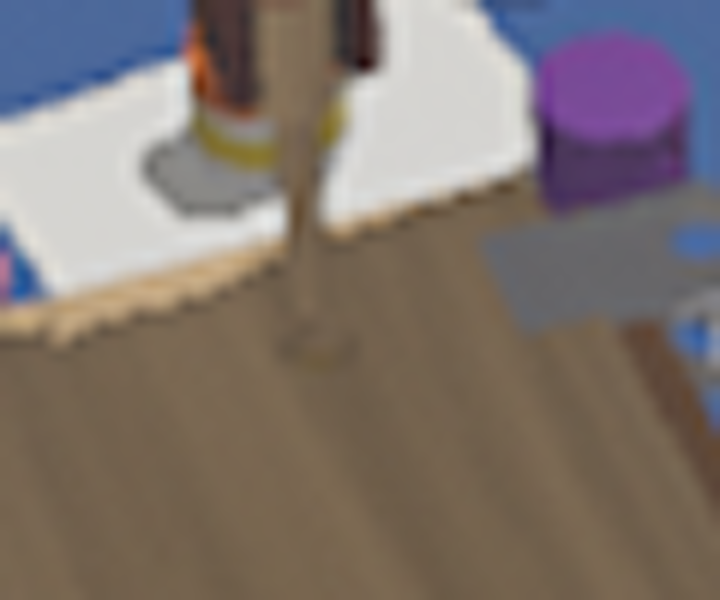

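```bash
python3 - <<'E'
from h import *
p=HOLE.copy(); p[2]=.096+.0768
for i in range(3): mv(p); snap('scene')
mv(p)
E
```

```text
at [ 0.6401 -0.0207  0.181 ] shift cm [ 0.13 -0.28  0.82] turn [ 0.0021 -0.0002 -0.0028] w 0.22077789787737911 F [ 0.8 -0.3 -1. ]
at [ 0.64   -0.0207  0.181 ] shift cm [ 0.13 -0.27  0.82] turn [ 0.0021 -0.0002 -0.0029] w 0.2213127237175092 F [0.6 0.8 0. ]
at [ 0.6399 -0.0207  0.1809] shift cm [ 0.13 -0.26  0.8 ] turn [ 0.0019 -0.0002 -0.0029] w 0.22082775986689335 F [ 0.7  0.6 -0.7]
at [ 0.6397 -0.0207  0.1807] shift cm [ 0.14 -0.24  0.79] turn [ 0.0015 -0.0001 -0.0029] w 0.22198569082971026 F [ 0.7  0.5 -0.1]
```

Emit:
jog_arm --motion '[[[0.1,-0.18,0],[0,0,0],1.5],[[0,0,0],[0,0,0],1.5],[[0,0,0],[0,0,0],1.5],[[0,0,0.3],[0,0,0],1.5],[[0,0,0.3],[0,0,0],1.5],[[0,0,0.3],[0,0,0],1.5],[[0,0,0.3],[0,0,0],1.5],[[0,0,0.2],[0,0,0],1.5],[[0,0,0],[0,0,0],1.5],[[0,0,0],[0,0,0],1.5],[[0,0,0],[0,0,0],1.5]]'

```text
time_s: 8.1
eef_pos: [0.6376, -0.0195, 0.1658]
eef_rot: [[0.128, 0.992, 0.0], [0.992, -0.128, -0.0], [0.0, 0.0, -1.0]]
ft_force: [-0.9, 0.3, -0.1]
width: 0.219
finger_force: 40.0
```

```bash
python3 - <<'E'
from h import *
p=HOLE.copy(); p[2]=.096+.0768-.027
mv(p)
E
```

```text
at [ 0.6376 -0.0195  0.1658] shift cm [ 0.04 -0.02  2.  ] turn [ 0.0002 -0.     -0.0029] w 0.21925103778105484 F [-0.9  0.3 -0.1]
```

The tip is 7 mm inside the hole with no force. Now pushing the catch.

Emit:
jog_arm --motion '[[[0,0,0.4],[0,0,0],1.5],[[0,0,0.4],[0,0,0],1.5],[[0,0,0.4],[0,0,0],1.5],[[0,0,0.3],[0,0,0],1.5],[[0,0,0.3],[0,0,0],1.5],[[0,0,0.3],[0,0,0],1.5],[[0,0,0.15],[0,0,0],1.5],[[0,0,0],[0,0,0],1.5],[[0,0,0],[0,0,0],1.5],[[0,0,0],[0,0,0],1.5],[[0,0,0],[0,0,0],1.5],[[0,0,0],[0,0,0],1.5],[[0,0,0],[0,0,0],1.5],[[0,0,0],[0,0,0],1.5],[[0,0,0],[0,0,0],1.5],[[0,0,0],[0,0,0],1.5],[[0,0,0],[0,0,0],1.5]]'

```text
time_s: 9.8
eef_pos: [0.6376, -0.0195, 0.1432]
eef_rot: [[0.128, 0.992, 0.0], [0.992, -0.128, -0.0], [0.0, 0.0, -1.0]]
ft_force: [0.5, -1.1, 3.7]
width: 0.218
finger_force: 40.0
```

```bash
python3 - <<'E'
from h import *
mv([.4935,.366,.2296]); snap('scene','p1.png')
E
```

```text
at [ 0.6376 -0.0195  0.1432] shift cm [ 36.38 -19.24  -8.64] turn [ 0.0002 -0.     -0.003 ] w 0.21834665668289127 F [ 0.5 -1.1  3.7]
```

View pics/p1.png

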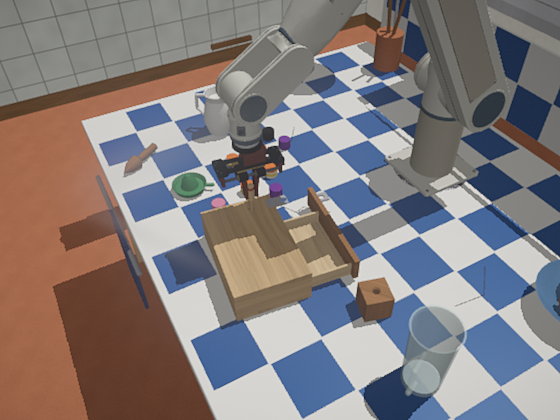

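The drawer is fully out, and the empty stand hole shows at about (377,291). I'll lift the dowel and take it back to the stand.

Emit:
jog_arm --motion '[[[0,0,-2],[0,0,0],1.5],[[0,0,-3],[0,0,0],1.5],[[0,0,-3],[0,0,0],1.5],[[0,0,-2],[0,0,0],1.5],[[3.6,-1.92,0],[0,0,0],1.5],[[3.6,-1.92,0],[0,0,0],1.5],[[3.6,-1.92,0],[0,0,0],1.5],[[3.6,-1.92,0],[0,0,0],1.5],[[3.6,-1.92,0],[0,0,0],1.5],[[3.6,-1.92,0],[0,0,0],1.5],[[3.6,-1.92,0],[0,0,0],1.5],[[3.6,-1.92,0],[0,0,0],1.5],[[3.6,-1.92,0],[0,0,0],1.5],[[3.6,-1.92,0],[0,0,0],1.5],[[0,0,3],[0,0,0],1.5],[[0,0,3],[0,0,0],1.5],[[0,0,0],[0,0,0],1.5],[[0,0,0],[0,0,0],1.5],[[0,0,0],[0,0,0],1.5],[[0,0,0],[0,0,0],1.5]]'

```text
time_s: 11.85
eef_pos: [0.4942, 0.3624, 0.1848]
eef_rot: [[0.129, 0.992, 0.002], [0.992, -0.129, 0.001], [0.002, 0.002, -1.0]]
ft_force: [-0.2, -0.3, 1.1]
width: 0.222
finger_force: 40.0
```

```bash
python3 - <<'E'
from h import *
mv([.492,.366,.0768+.077])
im=cv2.imread('pics/p1.png')
S=snap('scene'); print('hole',onz(S,377,291,.072))
o=r.observe();tip=np.array(o['eef_pos'])+np.array(o['eef_rot'])[:,2]*.0768
print('pred tip',proj(S,tip))
M=np.hstack([cv2.resize(im[270:320,345:410],(390,300),interpolation=2),cv2.resize(S['frame'][260:320,345:410,::-1],(390,360),interpolation=2)[:300]])
cv2.imwrite('pics/g4.png',M)
# tub view
T=snap('top')
for q in orange(T): print(*q)
E
```

```text
at [0.4942 0.3624 0.1848] shift cm [ 0.32 -0.27  3.1 ] turn [ 0.0018 -0.0016 -0.0036] w 0.2224866388845568 F [-0.2 -0.3  1.1]
hole [0.49014583 0.36847578 0.072     ]
pred tip [375.75884211 280.70281722]
[327.2 210.2] 78 [ 0.5765 -0.1835  0.036 ]
[371.1 215.3] 85 [ 0.5611 -0.3268  0.036 ]
[339.2 241.4] 79 [ 0.4743 -0.2202  0.036 ]
[372.2 246.3] 79 [ 0.4593 -0.3264  0.036 ]
```

View pics/g4.png

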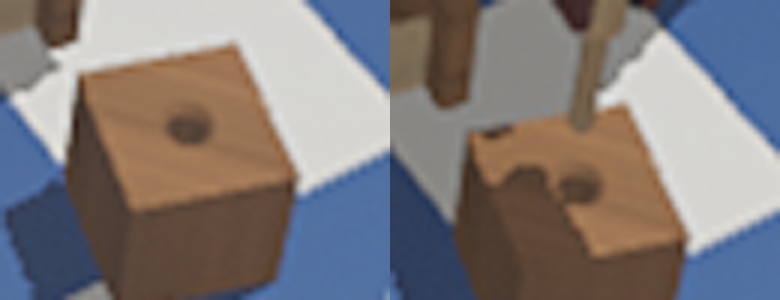

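The stand hole is at (376.7,290.7) and the tip at (376.8,281.3) is about 3 cm above it. A small correction, then down.

Emit:
jog_arm --motion '[[[0.36,-0.25,0],[0,0,-0.003],1.5],[[0,0,1.2],[0,0,0],1.5],[[0,0,1.2],[0,0,0],1.5],[[0,0,0],[0,0,0],1.5],[[0,0,0],[0,0,0],1.5],[[0,0,0],[0,0,0],1.5],[[0,0,0],[0,0,0],1.5],[[0,0,0],[0,0,0],1.5]]'

```text
time_s: 12.75
eef_pos: [0.4915, 0.3662, 0.1595]
eef_rot: [[0.125, 0.992, 0.0], [0.992, -0.125, 0.0], [0.0, 0.0, -1.0]]
ft_force: [-0.7, 0.2, -0.3]
width: 0.219
finger_force: 40.0
```

```bash
python3 - <<'E'
from h import *
mv([.492,.3665,.0768+.074])
S=snap('scene')
o=r.observe();tip=np.array(o['eef_pos'])+np.array(o['eef_rot'])[:,2]*.0768
print('pred tip',proj(S,tip))
cv2.imwrite('pics/g5.png',cv2.resize(S['frame'][265:315,350:410,::-1],(480,400),interpolation=2))
E
```

```text
at [0.4915 0.3662 0.1595] shift cm [0.04 0.05 0.87] turn [ 0.0004 -0.0004 -0.    ] w 0.21883853710078385 F [-0.7  0.2 -0.3]
pred tip [376.48882361 287.8405813 ]
```

View pics/g5.png

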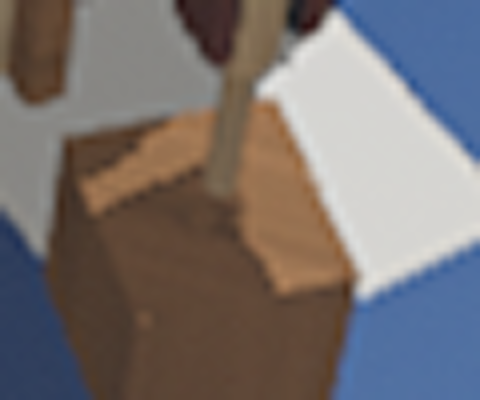

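The tip at (377,289) is just above the hole. Going down.

Emit:
jog_arm --motion '[[[0.05,0.1,0],[0,0,0],1.5],[[0,0,0.4],[0,0,0],1.5],[[0,0,0.4],[0,0,0],1.5],[[0,0,0.4],[0,0,0],1.5],[[0,0,0.4],[0,0,0],1.5],[[0,0,0],[0,0,0],1.5],[[0,0,0],[0,0,0],1.5]]'

```text
time_s: 13.5
eef_pos: [0.4921, 0.3663, 0.1429]
eef_rot: [[0.125, 0.992, -0.001], [0.992, -0.125, -0.001], [-0.001, -0.001, -1.0]]
ft_force: [-0.1, 0.6, -0.3]
width: 0.223
finger_force: 40.0
```

Emit:
jog_arm --motion '[[[0,0,1.5],[0,0,0],1.5],[[0,0,1.5],[0,0,0],1.5],[[0,0,1.5],[0,0,0],1.5],[[0,0,1],[0,0,0],1.5],[[0,0,0.25],[0,0,0],1.5],[[0,0,0],[0,0,0],1.5],[[0,0,0],[0,0,0],1.5],[[0,0,0],[0,0,0],5.6],[[0,0,0],[0,0,0],5.6],[[0,0,0],[0,0,0],5.6],[[0,0,0],[0,0,0],5.6],[[0,0,0],[0,0,0],5.6],[[0,0,-3],[0,0,0],5.6],[[0,0,-4],[0,0,0],5.6],[[0,0,-4],[0,0,0],5.6],[[0,0,-2],[0,0,0],5.6],[[0,0,0],[0,0,0],5.6]]'

```text
time_s: 15.2
eef_pos: [0.4941, 0.3677, 0.2194]
eef_rot: [[0.125, 0.992, 0.006], [0.992, -0.125, 0.004], [0.005, 0.005, -1.0]]
ft_force: [-0.4, 0.2, -0.9]
width: 0.641
finger_force: 0.0
```

```bash
python3 - <<'E'
from h import *
for n in('scene',): S=snap(n)
T=snap('top')
for q in orange(T): print(*q)
M=np.hstack([cv2.resize(S['frame'][185:305,200:400],(800,480),interpolation=2)]);cv2.imwrite('pics/d1.png',M[:,:,::-1])
mv([.5765,-.1835,.2]); print('ORG',ORG.round(4),'front mid',(ORG-.134*XC+.015*YC).round(4))
E
```

```text
[327.3 210.2] 79 [ 0.5765 -0.1837  0.036 ]
[371.1 215.3] 85 [ 0.5611 -0.3268  0.036 ]
[339.2 241.4] 79 [ 0.4743 -0.2202  0.036 ]
[372.2 246.3] 80 [ 0.4593 -0.3262  0.036 ]
at [0.4921 0.3663 0.2154] shift cm [-53.5   15.26   1.53] turn [ 0.0001 -0.0002  0.0001] w 0.6373542192004867 F [-1.   0.8 -0.2]
ORG [0.5859 0.0913 0.    ] front mid [0.4549 0.123  0.    ]
```

View pics/d1.png

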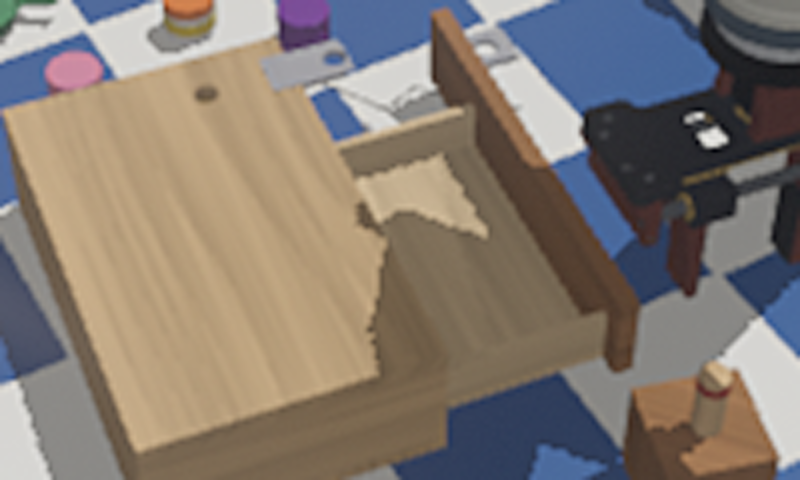

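The dowel is back in the stand, at about (378,283). The drawer's right inner front corner is near crop (470,147) and its left wall top meets the front panel near (605,312).

```bash
python3 - <<'E'
from h import *
S=snap('scene')
def c(u,v,z):
    p=onz(S,200+u/4,185+v/4,z); d=p-ORG; return (d@XC).round(4),(d@YC).round(4)
print('right floor corner',c(470,147,.02),'right wall top',c(468,105,.055),'left wall top outer/inner',c(606,315,.055),c(580,313,.055))
print('front panel ends',c(447,10,.08),c(637,298,.08))
E
```

```text
right floor corner (np.float64(-0.1145), np.float64(-0.0521)) right wall top (np.float64(-0.1153), np.float64(-0.06)) left wall top outer/inner (np.float64(-0.1188), np.float64(0.1512)) (np.float64(-0.104), np.float64(0.1434))
front panel ends (np.float64(-0.1305), np.float64(-0.1338)) (np.float64(-0.1321), np.float64(0.164))
```

Emit:
jog_arm --motion '[[[-4.12,1.175,0],[0,0,0],6.2],[[-4.12,1.175,0],[0,0,0],6.2],[[-4.12,1.175,0],[0,0,0],6.2],[[-4.12,1.175,0],[0,0,0],6.2],[[-4.12,1.175,0],[0,0,0],6.2],[[-4.12,1.175,0],[0,0,0],6.2],[[-4.12,1.175,0],[0,0,0],6.2],[[-4.12,1.175,0],[0,0,0],6.2],[[-4.12,1.175,0],[0,0,0],6.2],[[-4.12,1.175,0],[0,0,0],6.2],[[-4.12,1.175,0],[0,0,0],6.2],[[-4.12,1.175,0],[0,0,0],6.2],[[-4.12,1.175,0],[0,0,0],6.2],[[0,0,4],[0,0,0],6.2],[[0,0,4],[0,0,0],6.2],[[0,0,3.5],[0,0,0],6.2],[[0,0,0],[0,0,0],6.2],[[0,0,0],[0,0,0],6.2],[[0,0,0],[0,0,0],6.2]]'

```text
time_s: 17.25
eef_pos: [0.5777, -0.1842, 0.1019]
eef_rot: [[0.125, 0.992, 0.002], [0.992, -0.125, -0.001], [-0.0, 0.002, -1.0]]
ft_force: [-0.4, -0.6, 0.4]
width: 0.705
finger_force: 0.0
```

```bash
python3 - <<'E'
from h import *
mv([.577,-.184,.0075])
for q in orange(snap('scene'),lo=8): print(*q)
for y in(-.024,.022,.068,.114): print((ORG-.06*XC+y*YC).round(4))
E
```

```text
at [ 0.5777 -0.1842  0.1019] shift cm [ 0.02 -0.09  9.44] turn [0.0017 0.0004 0.0003] w 0.7050864970146935 F [-0.4 -0.6  0.4]
[0.5234 0.075  0.    ]
[0.5292 0.1207 0.    ]
[0.5349 0.1663 0.    ]
[0.5407 0.212  0.    ]
```

Emit:
jog_arm --motion '[[[0,0,3],[0,0,0],6.2],[[0,0,3],[0,0,0],6.2],[[0,0,2.4],[0,0,0],6.2],[[0,0,1],[0,0,0],6.2],[[0,0,0],[0,0,0],6.2],[[0,0,0],[0,0,3.5],3.5],[[0,0,0],[0,0,0],3.5],[[0,0,0],[0,0,0],3.5],[[0,0,0],[0,0,0],3.5],[[0,0,0],[0,0,0],3.5],[[0,0,0],[0,0,0],3.5]]' --force 20

```text
time_s: 18.4
eef_pos: [0.578, -0.1844, 0.0083]
eef_rot: [[0.269, 0.963, 0.003], [0.963, -0.269, -0.001], [-0.0, 0.003, -1.0]]
ft_force: [0.0, 0.4, 7.9]
width: 0.472
finger_force: 20.0
```

My fifth row carried a stray turn, which was limited to 8.6°; I'll undo it while lifting.

Emit:
jog_arm --motion '[[[0,0,-2],[0,0,0],3.5],[[0,0,-4],[0,0,0],3.5],[[0,0,-4],[0,0,-0.147],3.5],[[0,0,-4],[0,0,0],3.5],[[0,0,0],[0,0,0],3.5],[[0,0,0],[0,0,0],3.5],[[0,0,0],[0,0,0],3.5]]'

```text
time_s: 19.1
eef_pos: [0.5757, -0.1837, 0.1455]
eef_rot: [[0.127, 0.992, -0.002], [0.992, -0.127, 0.001], [0.0, -0.002, -1.0]]
ft_force: [0.4, -0.6, -1.4]
width: 0.473
finger_force: 20.0
```

```bash
python3 - <<'E'
from h import *
mv([.5407,.212,.03])
E
```

```text
at [ 0.5757 -0.1837  0.1455] shift cm [38.8  -8.49 11.59] turn [-0.0021 -0.0004 -0.0021] w 0.4726892571012309 F [ 0.4 -0.6 -1.4]
```

Emit:
jog_arm --motion '[[[3.89,-0.85,0],[0,0,0],3.5],[[3.89,-0.85,0],[0,0,0],3.5],[[3.89,-0.85,0],[0,0,0],3.5],[[3.89,-0.85,0],[0,0,0],3.5],[[3.89,-0.85,0],[0,0,0],3.5],[[3.89,-0.85,0],[0,0,0],3.5],[[3.89,-0.85,0],[0,0,0],3.5],[[3.89,-0.85,0],[0,0,0],3.5],[[3.89,-0.85,0],[0,0,0],3.5],[[3.89,-0.85,0],[0,0,0],3.5],[[0,0,0],[0,0,0],3.5],[[0,0,0],[0,0,0],3.5],[[0,0,0],[0,0,0],3.5],[[0,0,0],[0,0,0],3.5]]'

```text
time_s: 20.5
eef_pos: [0.5422, 0.2112, 0.1461]
eef_rot: [[0.13, 0.992, -0.001], [0.992, -0.13, -0.001], [-0.001, -0.001, -1.0]]
ft_force: [-0.4, -0.3, -1.1]
width: 0.474
finger_force: 20.0
```

```bash
python3 - <<'E'
from h import *
mv([.5407,.212,.0295])
for q in orange(snap('top')): print(*q)
E
```

```text
at [0.5422 0.2112 0.1461] shift cm [ 0.07 -0.14 11.66] turn [-0.0011  0.0008 -0.0043] w 0.47371076844039806 F [-0.4 -0.3 -1.1]
[371.2 215.3] 84 [ 0.5611 -0.327   0.036 ]
[339.2 241.4] 79 [ 0.4743 -0.2202  0.036 ]
[372.2 246.3] 79 [ 0.4593 -0.3264  0.036 ]
```

Emit:
jog_arm --motion '[[[0.05,-0.1,0],[0,0,-0.004],3.5],[[0,0,3],[0,0,0],3.5],[[0,0,3],[0,0,0],3.5],[[0,0,3],[0,0,0],3.5],[[0,0,1.6],[0,0,0],3.5],[[0,0,0.9],[0,0,0],3.5],[[0,0,0],[0,0,0],3.5],[[0,0,0],[0,0,0],3.5],[[0,0,0],[0,0,0],5.6],[[0,0,0],[0,0,0],5.6],[[0,0,0],[0,0,0],5.6],[[0,0,0],[0,0,0],5.6],[[0,0,-3],[0,0,0],5.6],[[0,0,-4],[0,0,0],5.6],[[0,0,-4],[0,0,0],5.6],[[0,0,-3],[0,0,0],5.6],[[0,0,0],[0,0,0],5.6],[[0,0,0],[0,0,0],5.6]]'

```text
time_s: 22.35
eef_pos: [0.5416, 0.2133, 0.1723]
eef_rot: [[0.124, 0.992, 0.001], [0.992, -0.124, 0.0], [0.001, 0.001, -1.0]]
ft_force: [0.6, 0.3, -0.8]
width: 0.639
finger_force: 0.0
```

```bash
python3 - <<'E'
from h import *
mv([.4745,-.2205,.0085])
S=snap('scene','p2.png'); cv2.imwrite('pics/d2.png',cv2.resize(S['frame'][130:330,180:420,::-1],(720,600),interpolation=2))
E
```

```text
at [0.5416 0.2133 0.1723] shift cm [-43.89  -1.29  16.35] turn [ 0.0014 -0.0007  0.0011] w 0.6387381597416566 F [ 0.6  0.3 -0.8]
```

View pics/d2.png

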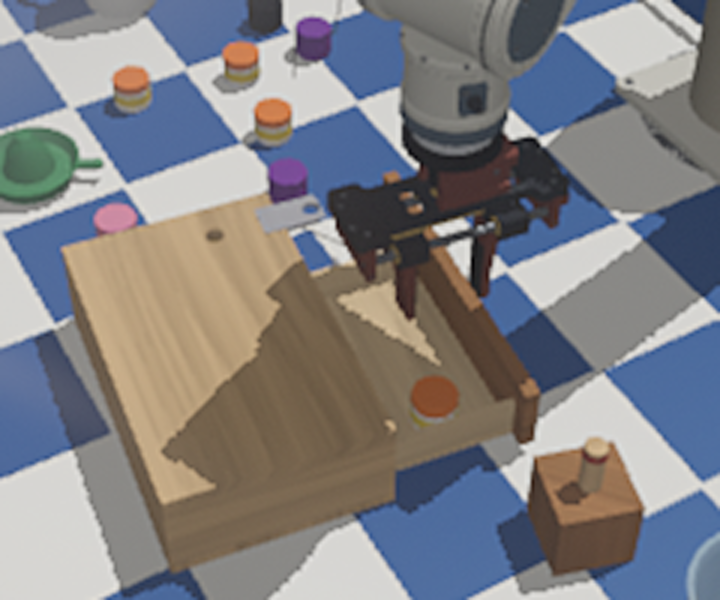

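The first tub stands in the drawer at crop (435,400). Next is the tub at (0.4745, −0.2205).

Emit:
jog_arm --motion '[[[-3.99,-0.117,0],[0,0,0],6.2],[[-3.99,-0.117,0],[0,0,0],6.2],[[-3.99,-0.117,0],[0,0,0],6.2],[[-3.99,-0.117,0],[0,0,0],6.2],[[-3.99,-0.117,0],[0,0,0],6.2],[[-3.99,-0.117,0],[0,0,0],6.2],[[-3.99,-0.117,0],[0,0,0],6.2],[[-3.99,-0.117,0],[0,0,0],6.2],[[-3.99,-0.117,0],[0,0,0],6.2],[[-3.99,-0.117,0],[0,0,0],6.2],[[-3.99,-0.117,0],[0,0,0],6.2],[[0,0,4],[0,0,0],6.2],[[0,0,4],[0,0,0],6.2],[[0,0,0],[0,0,0],6.2],[[0,0,0],[0,0,0],6.2]]'

```text
time_s: 23.9
eef_pos: [0.473, -0.22, 0.0905]
eef_rot: [[0.124, 0.992, -0.004], [0.992, -0.124, 0.002], [0.001, -0.004, -1.0]]
ft_force: [0.9, 0.3, 1.3]
width: 0.706
finger_force: 0.0
```

```bash
python3 - <<'E'
from h import *
mv([.4745,-.2205,.009])
for q in orange(snap('top')): print(*q)
E
```

```text
at [ 0.473  -0.22    0.0905] shift cm [-0.04  0.19  8.15] turn [-0.004  -0.0013  0.0012] w 0.7060319163963963 F [0.9 0.3 1.3]
[204.8 218.4] 110 [0.5447 0.2154 0.036 ]
```

Emit:
jog_arm --motion '[[[0,0.1,3],[0,0,0],6.2],[[0,0,3],[0,0,0],6.2],[[0,0,1.5],[0,0,0],6.2],[[0,0,0.65],[0,0,0],6.2],[[0,0,0],[0,0,0],6.2],[[0,0,0],[0,0,0],3.5],[[0,0,0],[0,0,0],3.5],[[0,0,0],[0,0,0],3.5],[[0,0,0],[0,0,0],3.5],[[0,0,0],[0,0,0],3.5],[[0,0,-2],[0,0,0],3.5],[[0,0,-4],[0,0,0],3.5],[[0,0,-4],[0,0,0],3.5],[[0,0,-4],[0,0,0],3.5],[[0,0,0],[0,0,0],3.5],[[0,0,0],[0,0,0],3.5],[[0,0,0],[0,0,0],3.5]]' --force 20

```text
time_s: 25.65
eef_pos: [0.474, -0.2202, 0.1488]
eef_rot: [[0.124, 0.992, -0.002], [0.992, -0.124, 0.001], [0.001, -0.002, -1.0]]
ft_force: [-0.6, 0.7, -1.9]
width: 0.474
finger_force: 20.0
```

```bash
python3 - <<'E'
from h import *
mv([.5349,.1663,.0295])
E
```

```text
at [ 0.474  -0.2202  0.1488] shift cm [39.1   1.27 11.96] turn [-0.0024 -0.0008  0.0011] w 0.47415803423855996 F [-0.6  0.7 -1.9]
```

Emit:
jog_arm --motion '[[[3.91,0.127,0],[0,0,0],3.5],[[3.91,0.127,0],[0,0,0],3.5],[[3.91,0.127,0],[0,0,0],3.5],[[3.91,0.127,0],[0,0,0],3.5],[[3.91,0.127,0],[0,0,0],3.5],[[3.91,0.127,0],[0,0,0],3.5],[[3.91,0.127,0],[0,0,0],3.5],[[3.91,0.127,0],[0,0,0],3.5],[[3.91,0.127,0],[0,0,0],3.5],[[3.91,0.127,0],[0,0,0],3.5],[[0,0,2],[0,0,0],3.5],[[0,0,2],[0,0,0],3.5],[[0,0,0],[0,0,0],3.5],[[0,0,0],[0,0,0],3.5],[[0,0,0],[0,0,0],3.5],[[0,0,0],[0,0,0],3.5]]'

```text
time_s: 27.25
eef_pos: [0.5369, 0.1654, 0.1109]
eef_rot: [[0.125, 0.992, 0.001], [0.992, -0.125, 0.0], [0.0, 0.001, -1.0]]
ft_force: [0.1, 0.5, -0.3]
width: 0.476
finger_force: 20.0
```

```bash
python3 - <<'E'
from h import *
mv([.5349,.1663,.0295])
for q in orange(snap('top')): print(*q)
E
```

```text
at [0.5369 0.1654 0.1109] shift cm [ 0.06 -0.21  8.13] turn [ 0.001  -0.0004  0.0005] w 0.47619924229855093 F [ 0.1  0.5 -0.3]
[376.9 208.5] 80 [ 0.5838 -0.3468  0.036 ]
[372.2 246.3] 79 [ 0.4593 -0.3264  0.036 ]
```

Tub B has been knocked to (0.584, −0.347); noted. Setting this tub down.

Emit:
jog_arm --motion '[[[0,-0.15,0],[0,0,0],3.5],[[0,0,3],[0,0,0],3.5],[[0,0,2.5],[0,0,0],3.5],[[0,0,1.6],[0,0,0],3.5],[[0,0,0.9],[0,0,0],3.5],[[0,0,0],[0,0,0],3.5],[[0,0,0],[0,0,0],3.5],[[0,0,0],[0,0,0],5.6],[[0,0,0],[0,0,0],5.6],[[0,0,0],[0,0,0],5.6],[[0,0,0],[0,0,0],5.6],[[0,0,-3],[0,0,0],5.6],[[0,0,-4],[0,0,0],5.6],[[0,0,-4],[0,0,0],5.6],[[0,0,-3],[0,0,0],5.6],[[0,0,0],[0,0,0],5.6],[[0,0,0],[0,0,0],5.6]]'

```text
time_s: 29.0
eef_pos: [0.535, 0.1659, 0.1707]
eef_rot: [[0.124, 0.992, 0.001], [0.992, -0.124, 0.0], [0.001, 0.001, -1.0]]
ft_force: [-0.8, -0.3, -0.5]
width: 0.636
finger_force: 0.0
```

```bash
python3 - <<'E'
from h import *
mv([.4597,-.3267,.0085])
T=snap('top')
for q in orange(T): print(*q)
E
```

```text
at [0.535  0.1659 0.1707] shift cm [-49.82  -1.37  16.19] turn [ 0.0013 -0.0006  0.0011] w 0.6357276736357623 F [-0.8 -0.3 -0.5]
[377.  208.5] 81 [ 0.5838 -0.347   0.036 ]
[372.2 246.3] 79 [ 0.4593 -0.3264  0.036 ]
```

Emit:
jog_arm --motion '[[[-3.83,-0.105,0],[0,0,0],6.2],[[-3.83,-0.105,0],[0,0,0],6.2],[[-3.83,-0.105,0],[0,0,0],6.2],[[-3.83,-0.105,0],[0,0,0],6.2],[[-3.83,-0.105,0],[0,0,0],6.2],[[-3.83,-0.105,0],[0,0,0],6.2],[[-3.83,-0.105,0],[0,0,0],6.2],[[-3.83,-0.105,0],[0,0,0],6.2],[[-3.83,-0.105,0],[0,0,0],6.2],[[-3.83,-0.105,0],[0,0,0],6.2],[[-3.83,-0.105,0],[0,0,0],6.2],[[-3.83,-0.105,0],[0,0,0],6.2],[[-3.83,-0.105,0],[0,0,0],6.2],[[0,0,4],[0,0,0],6.2],[[0,0,4],[0,0,0],6.2],[[0,0,0],[0,0,0],6.2],[[0,0,0],[0,0,0],6.2]]'

```text
time_s: 30.75
eef_pos: [0.4584, -0.3257, 0.0889]
eef_rot: [[0.124, 0.992, -0.003], [0.992, -0.124, 0.003], [0.002, -0.004, -1.0]]
ft_force: [0.6, 0.1, 0.8]
width: 0.706
finger_force: 0.0
```

```bash
python3 - <<'E'
from h import *
mv([.4597,-.3267,.009])
for q in orange(snap('top')): print(*q)
E
```

```text
at [ 0.4584 -0.3257  0.0889] shift cm [-0.1   0.17  7.99] turn [-0.0037 -0.0021  0.0011] w 0.706167580353133 F [0.6 0.1 0.8]
[204.9 218.4] 109 [0.5447 0.2152 0.036 ]
[219.9 220.7] 113 [0.5377 0.1662 0.036 ]
```

Emit:
jog_arm --motion '[[[-0.05,0.1,3],[0,0,0],6.2],[[0,0,3],[0,0,0],6.2],[[0,0,1.4],[0,0,0],6.2],[[0,0,0.6],[0,0,0],6.2],[[0,0,0],[0,0,0],6.2],[[0,0,0],[0,0,0],3.5],[[0,0,0],[0,0,0],3.5],[[0,0,0],[0,0,0],3.5],[[0,0,0],[0,0,0],3.5],[[0,0,0],[0,0,0],3.5],[[0,0,-2],[0,0,0],3.5],[[0,0,-4],[0,0,0],3.5],[[0,0,-4],[0,0,0],3.5],[[0,0,-4],[0,0,0],3.5],[[0,0,0],[0,0,0],3.5],[[0,0,0],[0,0,0],3.5],[[0,0,0],[0,0,0],3.5]]' --force 20

```text
time_s: 32.5
eef_pos: [0.4594, -0.3265, 0.1489]
eef_rot: [[0.124, 0.992, -0.002], [0.992, -0.124, 0.001], [0.001, -0.002, -1.0]]
ft_force: [0.1, 0.3, -0.7]
width: 0.476
finger_force: 20.0
```

```bash
python3 - <<'E'
from h import *
mv([.5292,.1207,.0295])
E
```

```text
at [ 0.4594 -0.3265  0.1489] shift cm [45.23  1.39 11.99] turn [-0.002  -0.0011  0.001 ] w 0.47601489427743404 F [ 0.1  0.3 -0.7]
```

Emit:
jog_arm --motion '[[[3.77,0.115,0],[0,0,0],3.5],[[3.77,0.115,0],[0,0,0],3.5],[[3.77,0.115,0],[0,0,0],3.5],[[3.77,0.115,0],[0,0,0],3.5],[[3.77,0.115,0],[0,0,0],3.5],[[3.77,0.115,0],[0,0,0],3.5],[[3.77,0.115,0],[0,0,0],3.5],[[3.77,0.115,0],[0,0,0],3.5],[[3.77,0.115,0],[0,0,0],3.5],[[3.77,0.115,0],[0,0,0],3.5],[[3.77,0.115,0],[0,0,0],3.5],[[3.77,0.115,0],[0,0,0],3.5],[[0,0,2],[0,0,0],3.5],[[0,0,2],[0,0,0],3.5],[[0,0,0],[0,0,0],3.5],[[0,0,0],[0,0,0],3.5],[[0,0,0],[0,0,0],3.5],[[0,0,0],[0,0,0],3.5]]'

```text
time_s: 34.3
eef_pos: [0.5307, 0.1198, 0.1109]
eef_rot: [[0.125, 0.992, 0.001], [0.992, -0.125, 0.0], [0.0, 0.001, -1.0]]
ft_force: [-1.0, -0.8, -0.9]
width: 0.474
finger_force: 20.0
```

```bash
python3 - <<'E'
from h import *
mv([.5292,.1207,.0295])
E
```

```text
at [0.5307 0.1198 0.1109] shift cm [ 0.06 -0.17  8.13] turn [ 0.001  -0.0003  0.0005] w 0.47375897281460416 F [-1.  -0.8 -0.9]
```

Emit:
jog_arm --motion '[[[0,-0.15,0],[0,0,0],3.5],[[0,0,3],[0,0,0],3.5],[[0,0,2.5],[0,0,0],3.5],[[0,0,1.6],[0,0,0],3.5],[[0,0,0.9],[0,0,0],3.5],[[0,0,0],[0,0,0],3.5],[[0,0,0],[0,0,0],3.5],[[0,0,0],[0,0,0],5.6],[[0,0,0],[0,0,0],5.6],[[0,0,0],[0,0,0],5.6],[[0,0,0],[0,0,0],5.6],[[0,0,-3],[0,0,0],5.6],[[0,0,-4],[0,0,0],5.6],[[0,0,-4],[0,0,0],5.6],[[0,0,-3],[0,0,0],5.6],[[0,0,0],[0,0,0],5.6],[[0,0,0],[0,0,0],5.6]]'

```text
time_s: 36.0
eef_pos: [0.5289, 0.1202, 0.1706]
eef_rot: [[0.124, 0.992, 0.001], [0.992, -0.124, 0.0], [0.0, 0.001, -1.0]]
ft_force: [-0.4, 0.3, -0.1]
width: 0.637
finger_force: 0.0
```

```bash
python3 - <<'E'
from h import *
T=snap('top')
for q in orange(T): print(*q)
mv([.5842,-.3475,.0085])
h=cv2.cvtColor(T['frame'],cv2.COLOR_RGB2HSV);k=cv2.inRange(h,(60,100,30),(90,255,200))
n,l,st,ce=cv2.connectedComponentsWithStats(k)
for i in range(1,n):
    if st[i,4]>150: print('green',ce[i],st[i],onz(T,*ce[i],.02))
print('jug',onz(T,440,230,0),onz(T,453,222,.155))
E
```

```text
[377.  208.6] 80 [ 0.5837 -0.3472  0.036 ]
at [0.5282 0.1201 0.1696] shift cm [-45.7   11.38  16.12] turn [-0.0007  0.0003  0.0011] w 0.6374577664401533 F [ 1.   0.1 -0.4]
jug [ 0.52026379 -0.56550574  0.        ] [ 0.52087519 -0.53693414  0.155     ]
```

Emit:
jog_arm --motion '[[[-3.81,0.948,0],[0,0,0],6.2],[[-3.81,0.948,0],[0,0,0],6.2],[[-3.81,0.948,0],[0,0,0],6.2],[[-3.81,0.948,0],[0,0,0],6.2],[[-3.81,0.948,0],[0,0,0],6.2],[[-3.81,0.948,0],[0,0,0],6.2],[[-3.81,0.948,0],[0,0,0],6.2],[[-3.81,0.948,0],[0,0,0],6.2],[[-3.81,0.948,0],[0,0,0],6.2],[[-3.81,0.948,0],[0,0,0],6.2],[[-3.81,0.948,0],[0,0,0],6.2],[[-3.81,0.948,0],[0,0,0],6.2],[[0,0,4],[0,0,0],6.2],[[0,0,4],[0,0,0],6.2],[[0,0,0],[0,0,0],6.2],[[0,0,0],[0,0,0],6.2],[[0,0,0],[0,0,0],6.2]]'

```text
time_s: 37.75
eef_pos: [0.5858, -0.3478, 0.0915]
eef_rot: [[0.124, 0.992, 0.001], [0.992, -0.124, -0.001], [-0.001, 0.002, -1.0]]
ft_force: [-0.2, 0.7, 0.3]
width: 0.704
finger_force: 0.0
```

```bash
python3 - <<'E'
from h import *
mv([.5842,-.3475,.009])
for q in orange(snap('top')): print(*q)
E
```

```text
at [ 0.5858 -0.3478  0.0915] shift cm [ 0.02 -0.17  8.25] turn [0.0015 0.0007 0.0015] w 0.7035412019600386 F [-0.2  0.7  0.3]
[204.9 218.5] 110 [0.5445 0.2151 0.036 ]
[220.  220.8] 114 [0.5374 0.1658 0.036 ]
[233.9 222.8] 118 [0.5313 0.1204 0.036 ]
```

Emit:
jog_arm --motion '[[[0,-0.1,3],[0,0,0],6.2],[[0,0,3],[0,0,0],6.2],[[0,0,1.5],[0,0,0],6.2],[[0,0,0.7],[0,0,0],6.2],[[0,0,0],[0,0,0],6.2],[[0,0,0],[0,0,0],3.5],[[0,0,0],[0,0,0],3.5],[[0,0,0],[0,0,0],3.5],[[0,0,0],[0,0,0],3.5],[[0,0,0],[0,0,0],3.5],[[0,0,-2],[0,0,0],3.5],[[0,0,-4],[0,0,0],3.5],[[0,0,-4],[0,0,0],3.5],[[0,0,-4],[0,0,0],3.5],[[0,0,0],[0,0,0],3.5],[[0,0,0],[0,0,0],3.5],[[0,0,0],[0,0,0],3.5]]' --force 20

```text
time_s: 39.5
eef_pos: [0.5826, -0.3468, 0.1464]
eef_rot: [[0.124, 0.992, -0.003], [0.992, -0.124, 0.002], [0.001, -0.003, -1.0]]
ft_force: [-0.3, 0.0, -2.4]
width: 0.476
finger_force: 20.0
```

```bash
python3 - <<'E'
from h import *
mv([.5234,.075,.0295])
E
```

```text
at [ 0.5826 -0.3468  0.1464] shift cm [ 41.1  -11.08  11.77] turn [-0.0029 -0.0013  0.0011] w 0.47569658752204697 F [-0.3  0.  -2.4]
```

Emit:
jog_arm --motion '[[[3.74,-1.007,0],[0,0,0],3.5],[[3.74,-1.007,0],[0,0,0],3.5],[[3.74,-1.007,0],[0,0,0],3.5],[[3.74,-1.007,0],[0,0,0],3.5],[[3.74,-1.007,0],[0,0,0],3.5],[[3.74,-1.007,0],[0,0,0],3.5],[[3.74,-1.007,0],[0,0,0],3.5],[[3.74,-1.007,0],[0,0,0],3.5],[[3.74,-1.007,0],[0,0,0],3.5],[[3.74,-1.007,0],[0,0,0],3.5],[[3.74,-1.007,0],[0,0,0],3.5],[[0,0,2],[0,0,0],3.5],[[0,0,2],[0,0,0],3.5],[[0,0,0],[0,0,0],3.5],[[0,0,0],[0,0,0],3.5],[[0,0,0],[0,0,0],3.5],[[0,0,0],[0,0,0],3.5]]'

```text
time_s: 41.2
eef_pos: [0.5256, 0.0743, 0.1088]
eef_rot: [[0.125, 0.992, 0.001], [0.992, -0.125, 0.0], [0.0, 0.001, -1.0]]
ft_force: [-0.3, -0.8, -1.6]
width: 0.472
finger_force: 20.0
```

```bash
python3 - <<'E'
from h import *
mv([.5234,.0748,.0295])
E
```

```text
at [0.5256 0.0743 0.1088] shift cm [ 0.02 -0.23  7.93] turn [ 0.001  -0.0002  0.0005] w 0.47220884394159174 F [-0.3 -0.8 -1.6]
```

Emit:
jog_arm --motion '[[[0,-0.2,0],[0,0,0],3.5],[[0,0,3],[0,0,0],3.5],[[0,0,2.5],[0,0,0],3.5],[[0,0,1.4],[0,0,0],3.5],[[0,0,0.9],[0,0,0],3.5],[[0,0,0],[0,0,0],3.5],[[0,0,0],[0,0,0],3.5],[[0,0,0],[0,0,0],5.6],[[0,0,0],[0,0,0],5.6],[[0,0,0],[0,0,0],5.6],[[0,0,0],[0,0,0],5.6],[[0,0,-3],[0,0,0],5.6],[[0,0,-4],[0,0,0],5.6],[[0,0,-4],[0,0,0],5.6],[[0,0,-3],[0,0,0],0],[[0,0,0],[0,0,0],0],[[0,0,0],[0,0,0],0],[[0,0,0],[0,0,0],0]]'

```text
time_s: 43.0
eef_pos: [0.5221, 0.0746, 0.1691]
eef_rot: [[0.124, 0.992, -0.002], [0.992, -0.124, -0.0], [-0.001, -0.002, -1.0]]
ft_force: [0.3, 0.1, -0.8]
width: 0.317
finger_force: 0.0
```

```bash
python3 - <<'E'
from h import *
p=ORG-.21*XC+.03*YC; p[2]=.2
mv(p)
snap('scene','d3a.png'); im=cv2.imread('pics/d3a.png'); cv2.imwrite('pics/d3.png',cv2.resize(im[150:330,200:416],(720,600),interpolation=2))
E
```

```text
at [0.5221 0.0746 0.1691] shift cm [  5.47 -14.88  -3.07] turn [-0.0019  0.0005  0.0011] w 0.3169123494551363 F [ 0.3  0.1 -0.8]
```

View pics/d3.png

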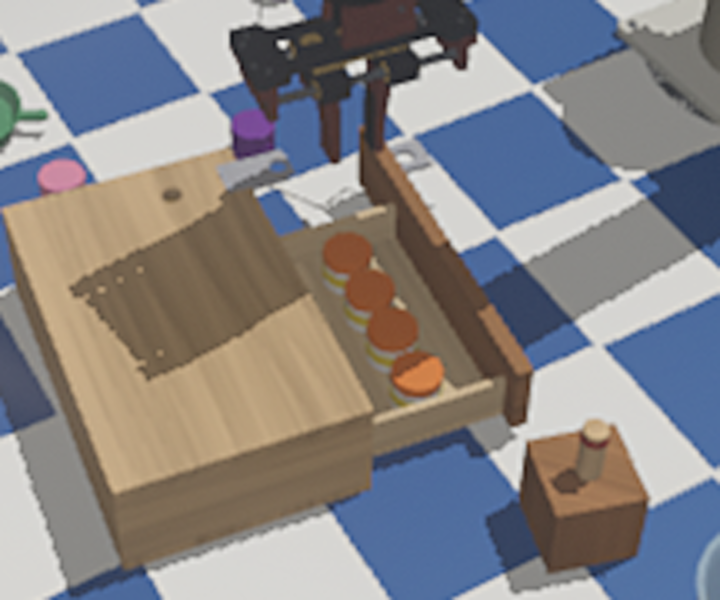

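All four tubs stand upright in a row in the drawer, from crop (348,255) to (417,375). Next I move in front of the drawer with shut fingers.

Emit:
jog_arm --motion '[[[1.1,-2.98,0],[0,0,0],0],[[1.1,-2.98,0],[0,0,0],0],[[1.1,-2.98,0],[0,0,0],0],[[1.1,-2.98,0],[0,0,0],0],[[1.1,-2.98,0],[0,0,0],0],[[0,0,0],[0,0,0],0],[[0,0,4],[0,0,0],0],[[0,0,4],[0,0,0],0],[[0,0,4],[0,0,0],0],[[0,0,0.9],[0,0,0],0],[[0,0,0],[0,0,0],0],[[0,0,0],[0,0,0],0],[[0,0,0],[0,0,0],0],[[0,0,0],[0,0,0],0]]'

```text
time_s: 44.45
eef_pos: [0.3832, 0.1482, 0.0425]
eef_rot: [[0.124, 0.992, 0.003], [0.992, -0.124, 0.001], [0.001, 0.003, -1.0]]
ft_force: [0.1, -0.9, -0.2]
width: 0.008
finger_force: 0.0
```

```bash
python3 - <<'E'
from h import *
for x in(-.1475,-.0275):
    p=ORG+x*XC+.03*YC; p[2]=.04; mv(p)
E
```

```text
at [0.3832 0.1482 0.0425] shift cm [-0.11  6.08  0.27] turn [ 0.0027 -0.0014  0.0009] w 0.008495888998016569 F [ 0.1 -0.9 -0.2]
at [0.3832 0.1482 0.0425] shift cm [-0.12 18.08  0.3 ] turn [ 0.0027 -0.0014  0.0009] w 0.008495888998016569 F [ 0.1 -0.9 -0.2]
```

Emit:
jog_arm --motion '[[[0,2,0],[0,0,0],0],[[0,2,0],[0,0,0],0],[[0,1,0],[0,0,0],0],[[0,0.5,0],[0,0,0],0],[[0,0.5,0],[0,0,0],0],[[0,0.7,0],[0,0,0],0],[[0,1,0],[0,0,0],0],[[0,1,0],[0,0,0],0],[[0,1,0],[0,0,0],0],[[0,1,0],[0,0,0],0],[[0,1,0],[0,0,0],0],[[0,1,0],[0,0,0],0],[[0,1,0],[0,0,0],0],[[0,1,0],[0,0,0],0],[[0,0.7,0],[0,0,0],0],[[0,0.5,0],[0,0,0],0]]'

```text
time_s: 46.05
eef_pos: [0.5396, 0.1278, 0.041]
eef_rot: [[0.125, 0.992, -0.002], [0.992, -0.125, -0.0], [-0.0, -0.002, -1.0]]
ft_force: [-9.9, 0.3, 7.0]
width: 0.006
finger_force: 4.9
```

```bash
python3 - <<'E'
from h import *
p=ORG-.0275*XC+.03*YC; p[2]=.04; mv(p)
E
```

```text
at [0.5396 0.1278 0.041 ] shift cm [-0.04  2.31  0.09] turn [-0.0021  0.0005  0.0006] w 0.006475387261432197 F [-9.9  0.3  7. ]
```

Emit:
jog_arm --motion '[[[0,0.4,0],[0,0,0],0],[[0,0.4,0],[0,0,0],0],[[0,0.4,0],[0,0,0],0],[[0,0.3,0],[0,0,0],0],[[0,0.3,0],[0,0,0],0],[[0,0.2,0],[0,0,0],0],[[0,0,0],[0,0,0],0],[[0,0,0],[0,0,0],0],[[0,0,0],[0,0,0],0]]'

```text
time_s: 46.95
eef_pos: [0.5596, 0.1254, 0.0411]
eef_rot: [[0.124, 0.992, -0.001], [0.992, -0.124, -0.0], [-0.0, -0.001, -1.0]]
ft_force: [-4.5, -1.8, 3.6]
width: 0.002
finger_force: 2.6
```

```bash
python3 - <<'E'
from h import *
p=ORG-.0275*XC+.03*YC; p[2]=.04; mv(p)
E
```

```text
at [0.5596 0.1254 0.0411] shift cm [-0.05  0.29  0.11] turn [-0.0008  0.0004  0.001 ] w 0.00247722132248019 F [-4.5 -1.8  3.6]
```

Emit:
jog_arm --motion '[[[0,0.15,0],[0,0,0],0],[[0,0.15,0],[0,0,0],0],[[0,0.1,0],[0,0,0],0],[[0,0,0],[0,0,0],0],[[0,0,0],[0,0,0],0],[[0,0,0],[0,0,0],0]]'

```text
time_s: 47.55
eef_pos: [0.5644, 0.1253, 0.0413]
eef_rot: [[0.124, 0.992, 0.001], [0.992, -0.124, 0.0], [0.001, 0.001, -1.0]]
ft_force: [-0.6, -0.9, -0.1]
width: 0.007
finger_force: 0.2
```

Emit:
jog_arm --motion '[[[0,0.15,0],[0,0,0],0],[[0,0.15,0],[0,0,0],0],[[0,0,0],[0,0,0],0],[[0,0,0],[0,0,0],0],[[0,0,0],[0,0,0],0]]'

```text
time_s: 48.05
eef_pos: [0.5665, 0.1249, 0.0412]
eef_rot: [[0.124, 0.992, -0.0], [0.992, -0.124, 0.0], [0.0, -0.0, -1.0]]
ft_force: [-5.0, 2.0, 1.7]
width: 0.008
finger_force: 2.3
```

```bash
python3 - <<'E'
from h import *
p=ORG-.0275*XC+.03*YC; p[2]=.04; mv(p)
S=snap('scene')
cv2.imwrite('pics/d4.png',cv2.resize(S['frame'][170:330,200:400,::-1],(750,600),interpolation=2))
E
```

```text
at [0.5665 0.1249 0.0412] shift cm [-0.09 -0.41  0.12] turn [-0.     -0.0002  0.0011] w 0.0075749795406054605 F [-5.   2.   1.7]
```

View pics/d4.png

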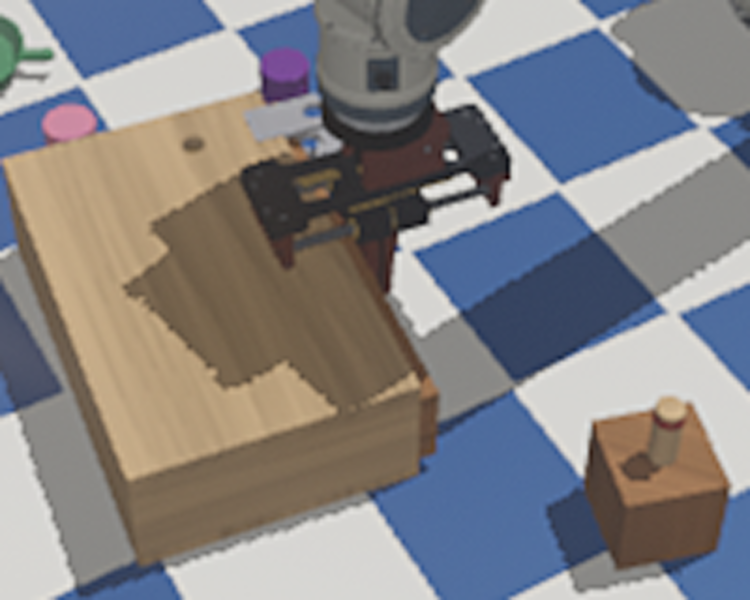

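The drawer looks shut in this view, with the lower eye under the upper one at about (315,125). A little more push, then back off.

Emit:
jog_arm --motion '[[[0,0.2,0],[0,0,0],0],[[0,0.2,0],[0,0,0],0],[[0,0,0],[0,0,0],0],[[0,0,0],[0,0,0],0],[[0,0,0],[0,0,0],0]]'

```text
time_s: 48.6
eef_pos: [0.5673, 0.1247, 0.0411]
eef_rot: [[0.124, 0.992, -0.006], [0.992, -0.124, -0.0], [-0.001, -0.006, -1.0]]
ft_force: [-14.7, 6.2, 12.0]
width: 0.004
finger_force: 8.5
```

Emit:
jog_arm --motion '[[[0,-0.3,0],[0,0,0],0],[[0,-0.3,0],[0,0,0],0],[[0,-1,0],[0,0,0],0],[[0,-3,0],[0,0,0],0],[[0,-4,0],[0,0,0],0],[[0,0,-4],[0,0,0],0],[[0,0,-5],[0,0,0],0],[[0,0,-5],[0,0,0],6],[[0,0,-5],[0,0,0],6],[[0,0,0],[0,0,0],6],[[0,0,0],[0,0,0],6],[[0,0,0],[0,0,0],6]]'

```text
time_s: 49.8
eef_pos: [0.4845, 0.1346, 0.23]
eef_rot: [[0.124, 0.992, -0.001], [0.992, -0.124, -0.001], [-0.001, -0.001, -1.0]]
ft_force: [-0.5, 1.1, -0.9]
width: 0.426
finger_force: 0.0
```

```bash
python3 - <<'E'
from h import *
mv([.492,.3665,.084])
S=snap('scene');T=snap('top')
M=np.hstack([cv2.resize(S['frame'][180:300,200:320,::-1],(400,400),interpolation=2),cv2.resize(T['frame'][150:250,210:310,::-1],(400,400),interpolation=2)])
cv2.imwrite('pics/d5.png',M)
E
```

```text
at [0.4845 0.1346 0.23  ] shift cm [23.12 -2.12 14.59] turn [-0.0012  0.0007  0.0009] w 0.42565970191483915 F [-0.5  1.1 -0.9]
```

View pics/d5.png

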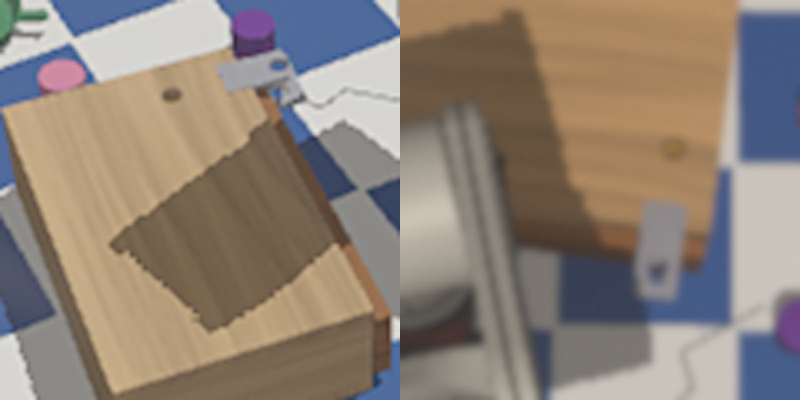

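The drawer is shut and has stayed so after I backed off; the eyes line up at crop (279,65) in the scene view and (657,270) in the top view. That uses up my picture views, so from here I go by numbers.

```bash
python3 - <<'E'
from h import *
S=snap('scene')
print('head top now',onz(S,378.7,279,.122),'first',onz(S,378.2,277.5,.122))
f=S['frame'][265:300,365:392]; h=cv2.cvtColor(f,cv2.COLOR_RGB2HSV)
k=cv2.inRange(h,(8,40,150),(28,130,255))
for row in k[:, :]: print(''.join('#' if v else '.' for v in row))
k2=cv2.inRange(h,(0,100,60),(8,255,220))|cv2.inRange(h,(170,100,60),(180,255,220)); ys,xs=np.nonzero(k2); print('red',xs.mean()+365,ys.mean()+265,len(xs))
E
```

```text
head top now [0.49315814 0.37001565 0.122     ] first [0.49154329 0.36582325 0.122     ]
...........................
...........................
...........................
...........................
...........................
...........................
...........................
...........................
...........................
...........................
...........................
...........#####...........
..........#########........
..........##########.......
........#.#########........
..####.....##########......
#.#######...#####.##.......
########..........####.....
########..........###......
########.........######....
########.........#####.#...
########.........#######...
#######..........#######...
#######..........########..
...####..........########..
#..#............########...
##..............##########.
##..............#########..
................#########.#
...................#######.
...........#######.....####
#.........###########......
##.......###############...
###.....###################
###########################
red 377.75 282.5625 16
```

```bash
python3 - <<'E'
from h import *
S=snap('scene')
for nm,F in(('first',cv2.imread('pics/scene0.png')[:,:,::-1]),('now',S['frame'])):
    h=cv2.cvtColor(np.ascontiguousarray(F[270:290,370:392]),cv2.COLOR_RGB2HSV)
    k=cv2.inRange(h,(8,40,130),(28,130,255));k[11:]=0;k[:,:9]=0
    ys,xs=np.nonzero(k); u,v=xs.mean()+370,ys.mean()+270
    k2=cv2.inRange(h,(0,90,50),(8,255,220))|cv2.inRange(h,(170,90,50),(180,255,220)); y2,x2=np.nonzero(k2)
    print(nm,u,v,len(xs),onz(S,u,v,.122),'red',x2.mean()+370,y2.mean()+270,onz(S,x2.mean()+370,y2.mean()+270,.11))
E
```

```text
first 380.0 279.0 2 [0.49050186 0.3714981  0.122     ] red 376.6470588235294 281.8235294117647 [0.49558779 0.36747167 0.11      ]
now 381.28 278.4 25 [0.48682713 0.37151495 0.122     ] red 377.42105263157896 282.57894736842104 [0.49531778 0.3701835  0.11      ]
```

Emit:
jog_arm --motion '[[[3.857,-0.377,0],[0,0,0],6],[[3.857,-0.377,0],[0,0,0],6],[[3.857,-0.377,0],[0,0,0],6],[[3.857,-0.377,0],[0,0,0],6],[[3.857,-0.377,0],[0,0,0],6],[[3.857,-0.377,0],[0,0,0],6],[[0,0,0],[0,0,0],6],[[0,0,4],[0,0,0],6],[[0,0,0],[0,0,0],6],[[0,0,0],[0,0,0],6],[[0,0,0],[0,0,0],6]]'

```text
time_s: 51.1
eef_pos: [0.4922, 0.3671, 0.1922]
eef_rot: [[0.125, 0.992, 0.001], [0.992, -0.125, 0.001], [0.001, 0.001, -1.0]]
ft_force: [0.8, 0.1, -0.0]
width: 0.679
finger_force: 0.0
```

```bash
python3 - <<'E'
from h import *
mv([.491,.367,.084])
E
```

```text
at [0.4922 0.3671 0.1922] shift cm [-0.03 -0.13 10.82] turn [ 0.0007 -0.0006  0.0003] w 0.6792996170092137 F [ 0.8  0.1 -0. ]
```

Emit:
jog_arm --motion '[[[0,-0.1,3],[0,0,0],6],[[0,0,3],[0,0,0],6],[[0,0,3],[0,0,0],6],[[0,0,1.75],[0,0,0],6],[[0,0,0],[0,0,0],6],[[0,0,0],[0,0,0],6],[[0,0,0],[0,0,0],6],[[0,0,0],[0,0,0],1.5],[[0,0,0],[0,0,0],1.5],[[0,0,0],[0,0,0],1.5],[[0,0,0],[0,0,0],1.5],[[0,0,0],[0,0,0],1.5],[[0,0,0],[0,0,0],1.5],[[0,0,0],[0,0,0],1.5],[[0,0,0],[0,0,0],1.5]]' --force 40

```text
time_s: 52.6
eef_pos: [0.4906, 0.3674, 0.0836]
eef_rot: [[0.124, 0.992, -0.0], [0.992, -0.124, -0.0], [-0.0, -0.0, -1.0]]
ft_force: [1.5, -0.4, 0.6]
width: 0.219
finger_force: 40.0
```

Emit:
jog_arm --motion '[[[0,0,-3],[0,0,0],1.5],[[0,0,-4],[0,0,0],1.5],[[0,0,-4],[0,0,0],1.5],[[0,0,-4],[0,0,0],1.5],[[0,0,0],[0,0,0],1.5],[[0,0,0],[0,0,0],1.5],[[0,0,0],[0,0,0],1.5],[[0,0,0],[0,0,0],1.5]]'

```text
time_s: 53.4
eef_pos: [0.4897, 0.3669, 0.2318]
eef_rot: [[0.124, 0.992, -0.003], [0.992, -0.124, -0.002], [-0.002, -0.002, -1.0]]
ft_force: [0.1, 0.5, -1.2]
width: 0.221
finger_force: 40.0
```

```bash
python3 - <<'E'
from h import *
mv([.542,-.008,.2])
E
```

```text
at [0.4897 0.3669 0.2318] shift cm [-36.54   9.85   3.24] turn [-0.0024  0.0022  0.0011] w 0.22085244551944191 F [ 0.1  0.5 -1.2]
```

Emit:
jog_arm --motion '[[[-3.65,0.98,0],[0,0,0],1.5],[[-3.65,0.98,0],[0,0,0],1.5],[[-3.65,0.98,0],[0,0,0],1.5],[[-3.65,0.98,0],[0,0,0],1.5],[[-3.65,0.98,0],[0,0,0],1.5],[[-3.65,0.98,0],[0,0,0],1.5],[[-3.65,0.98,0],[0,0,0],1.5],[[-3.65,0.98,0],[0,0,0],1.5],[[-3.65,0.98,0],[0,0,0],1.5],[[-3.65,0.98,0],[0,0,0],1.5],[[0,0,2.5],[0,0,0],1.5],[[0,0,1.5],[0,0,0],1.5],[[0,0,0],[0,0,0],1.5],[[0,0,0],[0,0,0],1.5],[[0,0,0],[0,0,0],1.5],[[0,0,0],[0,0,0],1.5],[[0,0,0],[0,0,0],1.5],[[0,0,0],[0,0,0],1.5]]'

```text
time_s: 55.2
eef_pos: [0.5427, -0.0067, 0.1941]
eef_rot: [[0.124, 0.992, 0.001], [0.992, -0.124, -0.0], [0.0, 0.001, -1.0]]
ft_force: [-0.7, 1.1, -0.8]
width: 0.223
finger_force: 40.0
```

```bash
python3 - <<'E'
from h import *
mv([.542,-.008,.18])
S=snap('scene'); o=r.observe(); c=np.array(o['eef_pos']); z=np.array(o['eef_rot'])[:,2]
tip=proj(S,c+z*.0768); sh=proj(S,c+z*.05); print('pred tip',tip,'mid shank',sh)
x0,y0=int(tip[0])-13,int(tip[1])-14
g=cv2.cvtColor(S['frame'],cv2.COLOR_RGB2HSV)[y0:y0+26,x0:x0+30]
print(x0,y0)
for a in g: print(' '.join('%3d'%(p[0] if p[1]>50 else 0) for p in a))
E
```

```text
at [ 0.5427 -0.0067  0.1941] shift cm [-0.14 -0.05  1.41] turn [ 0.0008 -0.0001  0.0014] w 0.22279823349980835 F [-0.7  1.1 -0.8]
pred tip [283.67809882 193.36174353] mid shank [283.53906251 186.15695783]
270 179
109 109 109 109 109 109 109 109 109 109 109 110   0  16  16   0 109 109 109 109 109 109 109 109 109 109 109 109 109 109
109 109 109 109 109 109 109 109 109 109 109 110   0  15  16   0 109 109 109 109 109 109 109 109 109 109 109 110 109 109
109 109 109 108 108 108 108 108 108 109 109 109   0  16  17   0 109 109 109 109 109 109 109 109 109 109 109 109 109 109
108 108 108 112 115 117 121 115 110 109 108 109   0  17  16   0 109 109 109 109 109 109 109 109 109 109 109 109 109 109
108 114 126 133 134 135 138 135 130 127 113 107   0  17  17   0 109 109 109 109 109 109 109 109 109 109 109 109 109 109
123 134 139 139 139 139 139 140 140 139 129 115   0  17  17   0 109 109 109 109 109 109 109 109 109 109 109 109 109 109
137 140 139 138 138 138 138 139 138 139 137 134   0  17  17   0 109 109 109 109 109 110 109 109 109 110 109 109 109 109
139 139 138 138 138 138 138 138 138 138 138 139
[... 1532 characters left out ...]
   0   0   0   0   0   0 111 109 109 109 110   0 111 109 109 109 109 109 109 109 109 110   0   0   0
  0   0   0   0   0   0   0   0   0   0   0 110 109 109 109 110   0 113 109 109 109 109 109 110 109   0   0   0   0   0
  0   0   0   0   0   0   0   0   0   0   0   0 112 112 112   0   0   0 111 109 109 109   0   0   0   0   0   0   0   0
  0   0   0   0   0   0   0   0   0   0   0   0   0   0   0   0   0   0 111 109   0   0   0   0   0   0   0   0   0   0
  0   0   0   0   0   0   0   0   0   0   0   0   0   0   0   0   0   0   0   0   0   0   0   0   0   0   0   0   0   0
  0   0   0   0   0   0   0   0   0   0   0   0   0   0   0   0   0   0   0   0   0   0   0   0   0   0   0   0   0   0
```

```bash
python3 - <<'E'
from h import *
mv([.542,-.008,.165])
S=snap('scene')
for p in((.542,-.008,.096),(.542,-.008,.091),(.5427,-.0067,.096)): print(p,proj(S,p))
print(onz(S,283,199.3,.096),onz(S,283,200,.0935))
g=cv2.cvtColor(S['frame'],cv2.COLOR_RGB2GRAY)[192:210,272:300]
for a in g: print(' '.join('%3d'%p for p in a))
E
```

```text
at [ 0.5426 -0.0067  0.194 ] shift cm [-0.13 -0.04  2.9 ] turn [ 0.0006 -0.0001  0.0013] w 0.2151429586737649 F [-0.2  0.2 -0.7]
(0.542, -0.008, 0.096) [283.77314304 198.5936104 ]
(0.542, -0.008, 0.091) [283.79912634 199.89012265]
(0.5427, -0.0067, 0.096) [283.77475665 198.94986201]
[ 0.54529287 -0.0064972   0.096     ] [ 0.54542727 -0.00633147  0.0935    ]
 67  65  70  72  67  67  66  70  70  66  92 111 107 102  98 104 104 104 104 104 105 105 104 105 105 104 104 104
 70  71  69  69  70  69  70  73  77  71  89 108 101  99 101 102 103 104 104 104 104 105 104 104 104 105 104 105
 67  69  70  70  69  68  71  72  73  70  86 103  98 101 104 103 104 104 104 104 104 105 104 104 105 105 105 105
 68  68  68  69  68  66  69  76  80  87  99 107 105 104 103 104 105 104 103 104 105 104 105 104 104 104 105 104
 64  70  70  71  77  84  95  96 100 105 108 108 107 105 104 103 104 104 104 103 105 105 104 105 106 103 104 104
 90 102  96  95  98 103 109 108 108 107 109 112 110 107 106 104 105 104 104 103 104 104 104 104 104 102 100  98
106 112 107 106 106 106 106 105 105 106 107 107 107 104 104 104 105 
[... 575 characters left out ...]
 214 213 213 212 213 212 213
103 105 104 103 103 104 103 105 104 103 105 106 105 104 103 100 121 177 212 218 214 213 213 212 212 212 212 213
103 104 105 105 105 106 104 106 105 105 107 110 106 103 103 103  97 123 195 221 215 213 213 213 212 212 213 213
103 103 103 104 102  97  94  94 102 105 102  94 122 137 113 103 102 105 167 211 217 213 212 213 213 213 213 213
101 101 102 105  97  80  80  79  93 104 102  91 140 165 131 100 105  98 114 191 220 215 213 212 213 213 213 214
103 102 102 105  98  81  79  79  88 102 104 101 133 156 131 102 105 102  92 160 210 216 213 213 213 214 216 209
104 103 101 104 104  91  78  80  82  92 103 105 113 123 113 103 103 100  92 119 191 220 215 214 215 217 205 171
```

Emit:
jog_arm --motion '[[[-0.07,0.08,0],[0,0,0],1.5],[[0,0,0.8],[0,0,0],1.5],[[0,0,0.8],[0,0,0],1.5],[[0,0,0],[0,0,0],1.5],[[0,0,0],[0,0,0],1.5],[[0,0,0.3],[0,0,0],1.5],[[0,0,0.3],[0,0,0],1.5],[[0,0,0.3],[0,0,0],1.5],[[0,0,0.3],[0,0,0],1.5],[[0,0,0],[0,0,0],1.5],[[0,0,0],[0,0,0],1.5]]'

```text
time_s: 56.4
eef_pos: [0.5431, -0.0077, 0.1656]
eef_rot: [[0.124, 0.992, -0.0], [0.992, -0.124, -0.0], [-0.0, -0.0, -1.0]]
ft_force: [0.2, 0.5, 0.1]
width: 0.218
finger_force: 40.0
```

Through the upper eye with no force. On to the lower eye.

Emit:
jog_arm --motion '[[[0,0,0.5],[0,0,0],1.5],[[0,0,0.5],[0,0,0],1.5],[[0,0,0.5],[0,0,0],1.5],[[0,0,0.3],[0,0,0],1.5],[[0,0,0.3],[0,0,0],1.5],[[0,0,0.3],[0,0,0],1.5],[[0,0,0.3],[0,0,0],1.5],[[0,0,0.3],[0,0,0],1.5],[[0,0,0],[0,0,0],1.5],[[0,0,0],[0,0,0],1.5]]'

```text
time_s: 57.4
eef_pos: [0.5432, -0.0077, 0.1356]
eef_rot: [[0.124, 0.992, -0.0], [0.992, -0.124, 0.0], [0.0, -0.0, -1.0]]
ft_force: [-0.2, 0.3, -0.0]
width: 0.219
finger_force: 40.0
```

Emit:
jog_arm --motion '[[[0,0,0.8],[0,0,0],1.5],[[0,0,0.8],[0,0,0],1.5],[[0,0,0.6],[0,0,0],1.5],[[0,0,0.4],[0,0,0],1.5],[[0,0,0.1],[0,0,0],1.5],[[0,0,0],[0,0,0],1.5],[[0,0,0],[0,0,0],1.5],[[0,0,0],[0,0,0],6],[[0,0,0],[0,0,0],6],[[0,0,0],[0,0,0],6],[[0,0,0],[0,0,0],6],[[0,0,0],[0,0,0],6],[[0,0,-3],[0,0,0],6],[[0,0,-4],[0,0,0],6],[[0,0,-4],[0,0,0],6],[[0,0,-4],[0,0,0],6],[[0,0,0],[0,0,0],6],[[0,0,0],[0,0,0],6],[[0,0,0],[0,0,0],6]]'

```text
time_s: 59.3
eef_pos: [0.5422, -0.0076, 0.2574]
eef_rot: [[0.124, 0.992, -0.002], [0.992, -0.124, 0.0], [-0.0, -0.002, -1.0]]
ft_force: [-0.3, 0.2, -0.6]
width: 0.681
finger_force: 0.0
```

```bash
python3 - <<'E'
from h import *
S=snap('scene'); o=r.observe(); print(o['eef_pos'],o['ft_force'],o['width'])
print('expect head top',proj(S,[.5432,-.0077,.146]),'head bottom',proj(S,[.5432,-.0077,.096]),'tip',proj(S,[.5432,-.0077,.031]))
h=cv2.cvtColor(S['frame'],cv2.COLOR_RGB2HSV)[175:222,265:305]
k=((h[...,0]>8)&(h[...,0]<30)&(h[...,1]>50)); rd=(h[...,1]>90)&((h[...,0]<8)|(h[...,0]>170))
for a,b in zip(k,rd): print(''.join('R' if y else '#' if x else '.' for x,y in zip(a,b)))
E
```

```text
[ 0.54211863 -0.00762492  0.25710709] [-0.00651216 -0.00903271 -0.32131815] 0.6822144774781774
expect head top [283.17496596 185.48441575] head bottom [283.44980293 198.79871108] tip [283.78806844 215.18576006]
........................................
........................................
........................................
........................................
........................................
........................................
........................................
........................................
........................................
..................#.....................
................#####...................
................######..................
................######..................
................#####...................
................R###RR..................
................RRRRR...................
...............#######..................
................######..................
................######..................
...#............######..................
#####...........######..................
#####...........######......
[... 337 characters left out ...]
...
##................###...................
###...............##....................
###...#########...##....................
###############...##....................
################........................
#################.......................
#################.......................
##################......................
####################....................
####################....................
####################....................
####################....................
####################....................
#####################...................
######################..................
######################..................
#######################.................
```

The dowel stands upright with its head on the upper eye and its shank visible between the eyes. The gripper is clear, so I'm handing in.

```bash
python3 -c "
from bench import r
print(r.job_done())"
```

```text
the job is handed in; nothing more can be done
None
```

The job is handed in, with no verdict returned: all four tubs stand upright in the shut, caught drawer, the dowel is down through both eyes, and the arm never went near the reamer, jug or pitcher.

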